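# Refit brake return springs and lock the plates

### The job

Using the orange spring puller, stretch the return spring of every brake plate on the bench and hook its end fully home on that plate's brass post, without the gripper's fingers touching the spring hooks; once all springs are on, turn every lock collar clockwise until its white line meets the red mark. Hang the puller in its orange-marked place and the green driver in its green-marked place on the rack, each laid squarely in the middle, right side up, in both hooks, either way round, leaving the neighbouring tools and the other things on the bench where they are.

Things in the scene. Friction and masses are not known exactly. Their poses are not given: they have to be found in the camera images.
- puller: Loose spring puller: orange handle 110 long (x), 22 wide (y), 26 high (z); origin: middle of its underside. A 7 mm steel shank, 20 above the underside, runs on from its +x end; 100 ahead of the origin it turns down as a prong 7 mm thick ending level with the underside. 0.18 kg. Lies prong down on the bench; used and hung in that attitude, held across the handle from above.
- rack: Grey bench hook rack, fixed, base 120 (x) x 270 (y) x 12; origin: middle of its underside. Rails along y at x = -40 and +40, tops 45 above the bench, bear pairs of upturned hooks 6 thick, red tips 71 above the bench: four places 66 apart in y. In each a tool lies along x across both rails, between the hooks (27 clear at the foot, 33 at the tips).
- home (a point): The puller's own empty place on the rack, marked by an orange patch on the rack's base under it: middle of the place, at the height where the tool's underside rests (45 above the bench); x along the place, as the rack's.
- home2 (a point): The driver's own empty place on the rack, marked by a green patch on the rack's base under it: middle of the place, at the height where the tool's underside rests (45 above the bench); x along the place, as the rack's.
- hexdriver: Loose driver left on the bench: square green handle 120 long (x), 20 wide (y), 22 high (z), origin: middle of its underside; a 6 mm steel blade runs on from its +x end to 95 from the origin, 11 above the underside. 0.12 kg. Held across the handle from above.
- flatwrench: Neighbour on the rack: flat steel wrench, 160 long, 16 wide (jaw 28), 8 thick; origin: middle of its underside.
- chainbrush: Neighbour on the rack: brush with a wooden handle, 160 long, 20 wide, 18 high; origin: underside, near its middle.
- greasejar: Bystander: jar with a yellow cap, 48 across, 55 high; origin: middle of its underside.
- oilcan: Bystander: amber bottle, 44 across, 100 high; origin: middle of its underside.
- spraycan: Bystander: green spray can, 60 across, 120 high; origin: middle of its underside.
- patchbox: Bystander: small cardboard box 90 x 60 x 30; origin: middle of its underside.
- tapemeasure: Bystander: yellow round tape case, 60 across, 30 high; origin: middle of its underside.
- plate1: Brake plate 1 (two or three of three are there; an absent one reads None with its parts): heavy loose disc 144 across, 14 thick, 3.7 kg; origin: centre of its underside. Its front (-x) faces the robot. In its frame: spring pivot (55, -20), brass anchor post (-45, -20), lock collar axis (15, 38). The spring turns on its pivot with slight friction and starts swung 0.3 to 0.5 rad to the -y side.
- hook1: Hook end of this plate's spring, 5 mm wire, 40 above the bench. Origin: its seat, where the post's axis comes; x outward along the spring, z up. Shank at y = 10.5, curl across at x = 7.5, lip at y = -11 reaching back to x = -1.5, mouth open to -y from there to the coil at x = -27. Beyond the curl a flat pull eye for the prong: opening x = 10 to 28, 16 wide, middle x = 18, 4.4 mm wire.
- post1 (a point): Axis of the brass anchor post, 40 above the bench (the hook's height); post 10 thick, top 52 above the bench. The hook cannot lift: it swings about the pivot and stretches up to 43 mm (1.4 N at once, then 0.12 N per mm). Slack, its seat is 82 from the pivot; the post stands at 100. The lip passes outside the post when stretched 25 to 35, then the post enters the mouth and the curl draws back onto it.
- collar1 (a joint): Turn of the lock collar, rad, clockwise from above positive: starts at 0 to 0.4, its white line meets the red mark (locked) at 1.2, stop at 1.6. 0.06 N m of friction, stays as left. Collar: black ridged ring 48 across, 48 to 74 above the bench, white line on its top, on a fixed 40 mm drum with the red mark on the plate's +y side.
- plate2: Brake plate 2 (two or three of three are there; an absent one reads None with its parts): heavy loose disc 144 across, 14 thick, 3.7 kg; origin: centre of its underside. Its front (-x) faces the robot. In its frame: spring pivot (55, -20), brass anchor post (-45, -20), lock collar axis (15, 38). The spring turns on its pivot with slight friction and starts swung 0.3 to 0.5 rad to the -y side.
- hook2: Hook end of this plate's spring, 5 mm wire, 40 above the bench. Origin: its seat, where the post's axis comes; x outward along the spring, z up. Shank at y = 10.5, curl across at x = 7.5, lip at y = -11 reaching back to x = -1.5, mouth open to -y from there to the coil at x = -27. Beyond the curl a flat pull eye for the prong: opening x = 10 to 28, 16 wide, middle x = 18, 4.4 mm wire.
- post2 (a point): Axis of the brass anchor post, 40 above the bench (the hook's height); post 10 thick, top 52 above the bench. The hook cannot lift: it swings about the pivot and stretches up to 43 mm (1.4 N at once, then 0.12 N per mm). Slack, its seat is 82 from the pivot; the post stands at 100. The lip passes outside the post when stretched 25 to 35, then the post enters the mouth and the curl draws back onto it.
- collar2 (a joint): Turn of the lock collar, rad, clockwise from above positive: starts at 0 to 0.4, its white line meets the red mark (locked) at 1.2, stop at 1.6. 0.06 N m of friction, stays as left. Collar: black ridged ring 48 across, 48 to 74 above the bench, white line on its top, on a fixed 40 mm drum with the red mark on the plate's +y side.
- plate3: Brake plate 3 (two or three of three are there; an absent one reads None with its parts): heavy loose disc 144 across, 14 thick, 3.7 kg; origin: centre of its underside. Its front (-x) faces the robot. In its frame: spring pivot (55, -20), brass anchor post (-45, -20), lock collar axis (15, 38). The spring turns on its pivot with slight friction and starts swung 0.3 to 0.5 rad to the -y side.
- hook3: Hook end of this plate's spring, 5 mm wire, 40 above the bench. Origin: its seat, where the post's axis comes; x outward along the spring, z up. Shank at y = 10.5, curl across at x = 7.5, lip at y = -11 reaching back to x = -1.5, mouth open to -y from there to the coil at x = -27. Beyond the curl a flat pull eye for the prong: opening x = 10 to 28, 16 wide, middle x = 18, 4.4 mm wire.
- post3 (a point): Axis of the brass anchor post, 40 above the bench (the hook's height); post 10 thick, top 52 above the bench. The hook cannot lift: it swings about the pivot and stretches up to 43 mm (1.4 N at once, then 0.12 N per mm). Slack, its seat is 82 from the pivot; the post stands at 100. The lip passes outside the post when stretched 25 to 35, then the post enters the mouth and the curl draws back onto it.
- collar3 (a joint): Turn of the lock collar, rad, clockwise from above positive: starts at 0 to 0.4, its white line meets the red mark (locked) at 1.2, stop at 1.6. 0.06 N m of friction, stays as left. Collar: black ridged ring 48 across, 48 to 74 above the bench, white line on its top, on a fixed 40 mm drum with the red mark on the plate's +y side.
There are look-alikes about, which are no part of the job. What is meant by the hexdriver is not pink, and is the smaller of those in its own colour.

How it is judged:
By the outcome, as a careful person would: the job done as asked, in the order asked, and still so for the second after the job is handed in, with the robot touching nothing.
Of plate1, plate2, plate3 only 2 to 3 are there at a start; the rules pass over those that are not, and their reading is None.
At some moment in a run one of puller, hexdriver may be knocked a few centimetres aside while the robot is not near it.
It also fails if it takes over 210 s, if anything falls off the work surface, if the arm or the gripper's body presses on something with over 40 N, if the wrist force passes 120 N, or if a joint passes its speed limit or range.

### The arm

A 6-joint arm with a two-finger parallel gripper is mounted at the origin on the work surface. World frame = base frame: x ahead of the robot, y to its left, z up, the work surface at z = 0. Lengths are in m, angles in rad, forces in N, time in s.
With the tool pointing down it reaches from about 0.375 to 0.9 m from the base axis. Payload 3.1 kg.
Tool frame: the origin (TCP) lies on the front face of the gripper's body, between the roots of the fingers; the fingertips stand 70 mm ahead of it and the grasp point (between the pads) lies 51 mm ahead of it; y points along the fingers, x is the direction in which the jaws open and shut, and the axes are right-handed (so a half turn about y gives the same grasp; the last joint's range is limited). The gripper opens to 87 mm and grips with 3 to 60 N. Pads are 19 mm wide; open, the fingers measure 117 mm over their backs; the gripper's body (75 mm by 190 mm) begins 51 mm behind the grasp point.
Start: joints at [-1.343, 0.527, 1.433, -0, 1.181, -0.178], TCP at [0.247, -0.574, 0.292] pointing down, gripper open.
Joint ranges: [-3.08, 3.08], [-0.75, 2.2], [0.22, 2.44], [-1.43, 4.57], [0, 2.65], [-2.85, 2.85]. Speed limits (rad/s): [2.79, 2.79, 3.14, 3.14, 3.14, 3.14].

### API

Orientations are given as a rotation vector (axis times angle).
In Python, from workcell import arm gives the robot as it stands. The module is installed in compiled form; this text tells all that it offers.
- The arm moves only by the shell command python3 -m creep 'ROWS' [OPENING]. ROWS is JSON, a list of rows, each an object of numbers: "tx", "ty", "tz": the shift along the tool's x, y, z in units of 0.1 m (1.0 is 0.1 m); "wx", "wy", "wz": the turn, a rotation vector about the tool's x, y, z in units of 90 degrees (1.0 is 90 degrees). A call has 1 to 10 rows; each row is the pose to reach, as a shift and turn from the pose measured when the call began, along the tool's axes at that moment; what a row does not reach only later rows make up. A row lasts 1/8 s, in which the tool goes at most 62.5 mm and 10.7 degrees, less where a joint would pass 70% of its speed; a pose out of reach is approached as far as the arm can. A call with a number of a shift or a turn outside -1 to 1 is refused whole. A call with a gripper value outside its range is refused whole. OPENING is the finger opening in mm, from 0 to 87, set as the call begins (- or left out, the last holds). The fingers move at their own pace and stop on an object; the grip force is fixed at half the most. Time passes only in rows, so rows that repeat a pose let the fingers close. It gives the time, the measured TCP pose, the force and the opening at its end, in the units of the state.
- arm.state(): the state, without advancing time (a new reading comes with each control period).
- arm.read_camera(name): name is "scene" or "top" or "wrist"; returns the picture (400x640x3 uint8, blue, green, red); there is no depth.
- arm.get_calibration(name): a dict with "intrinsics" (3x3 intrinsics, pixels), "extrinsics" (4x4, takes a point from camera to world coordinates); the wrist camera has in their place "tool_from_camera" (4x4, takes a point from camera to tool coordinates, whose origin is the TCP and whose axes are the tool frame's). Camera axes: x right, y down, z forward; pixel columns grow to the right and rows downward; lengths in m; the calibration is good to about 2 mm. A picture is of the moment at which its call begins: read the wrist's pose just before it. get_calibration takes no time and is no camera call.
- arm.hand_in(): hands the job in, once; it reports no verdict.
Trained networks look in the newest picture that a camera, given by its name, has taken for a name from the list of things; names that differ only in an ending like _2 or _b are one class to them, and where a whole thing is asked for, a point or a joint stands for the part that bears it (a point fixed in the world has none). Each returns a list of dicts, best first, with "conf" (0 to 1); they miss things now and then, are a little off and sometimes report something else, mostly with a low value. They report only what shows in the picture. A call takes as long as a camera call. They do not tell look-alikes from the thing itself.
- arm.look_for(camera, target): "point" ([column, row] in pixels, amid what is visible of it).
The state is a dict: "t": time; "joints": joint angles; "qd": joint speeds; "effort": joint torques, N m; "tcp_pos": TCP position; "eef_rot": TCP orientation; "contact_force": force on the tool from outside, world axes, zero at the start; "ft_torque": the same for the moment, N m; "grip_width": opening from 0.0 (shut) to 1.0 (fully open).
Only numpy, scipy, OpenCV 4.12 (cv2) and the standard library are available. Lean on these libraries where they do the work, as an engineer would, in place of code of your own. Each camera call takes 0.05 s, during which the arm holds its last target.

## Working session

There is one attempt and no reset: what is moved stays moved. The work goes in short steps, Python scripts to look and compute and a shell command to move; the robot and the scene stay as the last step left them, time stands still between calls to the robot, and variables do not carry over. Pictures are saved under pics/ and viewed, and the job is handed in when it is done.

```bash
ls; mkdir -p pics
cat > h.py <<'E'
import numpy as np,cv2,sys
from workcell import arm
from scipy.spatial.transform import Rotation as R
def snap(c,f):
    im=arm.read_camera(c); cv2.imwrite('pics/'+f,im); return im
E
python3 - <<'E'
from h import *
snap('scene','s0.png');snap('top','t0.png');snap('wrist','w0.png')
print(arm.state())
for c in('scene','top','wrist'):print(c,arm.get_calibration(c))
E
```

```text
pics
{'t': 0.15, 'joints': array([-1.34344606e+00,  5.28262860e-01,  1.43359485e+00,  2.74128666e-05,
        1.18138084e+00, -1.78486083e-01]), 'qd': array([-0.0003502 , -0.00446027, -0.00279182,  0.00114649,  0.00034527,
       -0.00046761]), 'effort': array([ 8.05965174e-04, -4.40430379e+01, -1.76842225e+01,  6.33806619e-02,
        5.52854058e-02, -1.01481492e-04]), 'tcp_pos': array([ 0.24668304, -0.57378455,  0.29149422]), 'eef_rot': array([-1.37310912,  0.90609422, -0.90416185]), 'contact_force': array([-0.24051882, -0.42087951,  0.03262592]), 'ft_torque': array([0.02493252, 0.0410383 , 0.03528232]), 'grip_width': 0.9971104579974508}
scene {'intrinsics': array([[363.35854043,   0.        , 326.58391657],
       [  0.        , 363.35854043, 201.21981458],
       [  0.        ,   0.        ,   1.        ]]), 'extrinsics': array([[-0.56676919,  0.52305968, -0.63653849,  1.30338177],
       [ 0.82352475,  0.3370964 , -0.45625979,  0.60000573],
       [-0.02407627, -0.7827992 , -0.62180845,  0.84639115],
       [ 0.        ,  0.        ,  0.        ,  1.        ]])}
top {'intrinsics
[... 255 characters left out ...]
0.01172654, -0.00282616,  0.0172337 ],
       [ 0.00457413, -0.15182904, -0.98839619,  1.62700242],
       [ 0.        ,  0.        ,  0.        ,  1.        ]])}
wrist {'intrinsics': array([[280.03920659,   0.        , 313.49433467],
       [  0.        , 280.03920659, 199.16394873],
       [  0.        ,   0.        ,   1.        ]]), 'tool_from_camera': array([[ 9.99999949e-01, -1.39150957e-04, -2.88666855e-04,
        -7.03383658e-04],
       [ 2.40980544e-04, -2.67243652e-01,  9.63628960e-01,
        -9.24021833e-02],
       [-2.11234277e-04, -9.63628980e-01, -2.67243605e-01,
         7.28111226e-02],
       [ 0.00000000e+00,  0.00000000e+00,  0.00000000e+00,
         1.00000000e+00]])}
```

View pics/t0.png

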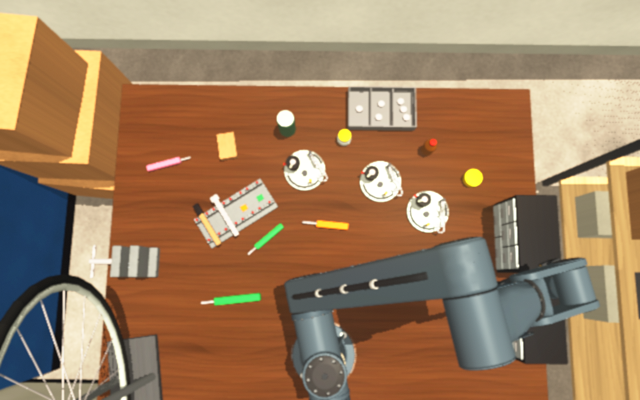

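View pics/s0.png

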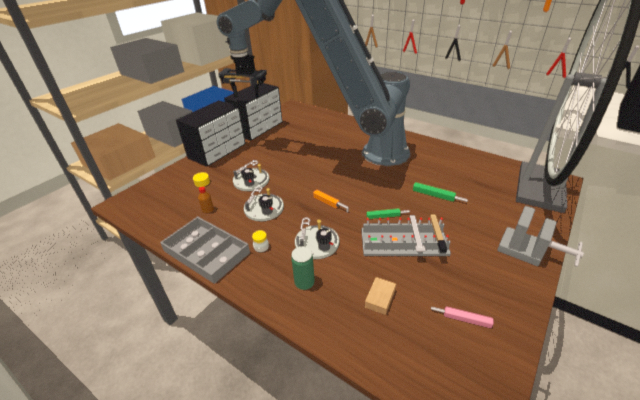

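View pics/w0.png

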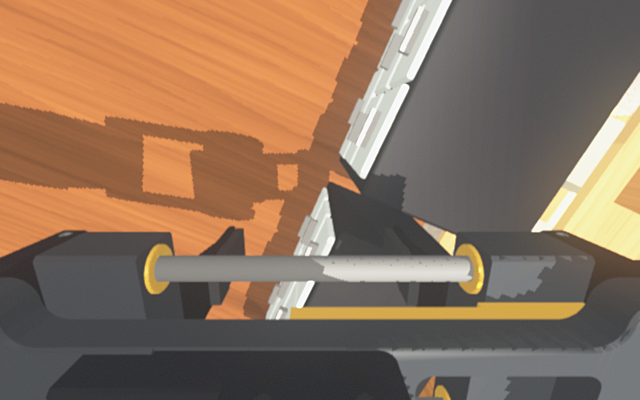

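```bash
cat >> h.py <<'E'
def cam(c,st=None):
    k=arm.get_calibration(c);K=k['intrinsics']
    if 'extrinsics' in k: T=k['extrinsics']
    else:
        st=st or arm.state(); W=np.eye(4);W[:3,:3]=R.from_rotvec(st['eef_rot']).as_matrix();W[:3,3]=st['tcp_pos'];T=W@k['tool_from_camera']
    return K,T
def p2w(c,uv,z,st=None,KT=None):
    K,T=KT or cam(c,st)
    d=T[:3,:3]@np.linalg.solve(K,np.array([uv[0],uv[1],1.]));o=T[:3,3]
    return o+d*(z-o[2])/d[2]
def w2p(c,P,st=None,KT=None):
    K,T=KT or cam(c,st)
    q=T[:3,:3].T@(np.asarray(P,float)-T[:3,3]);q=K@q;return q[:2]/q[2]
def go(P,Rt):
    """print shift/turn from measured pose to world TCP P & rotation matrix"""
    st=arm.state();R0=R.from_rotvec(st['eef_rot']).as_matrix()
    d=R0.T@(np.asarray(P)-st['tcp_pos'])/0.1
    w=R.from_matrix(R0.T@Rt).as_rotvec()/(np.pi/2)
    print('t %.3f'%d[0],'%.3f'%d[1],'%.3f'%d[2],'w',np.round(w,4),'rows turn %.1f'%(np.linalg.norm(w)*90/10.7),'rows lin %.1f'%(np.linalg.norm(d)*100/62.5))
def down(yaw):
    """tool y down; tool x (jaw) along world yaw"""
    x=np.array([np.cos(yaw),np.sin(yaw),0]);y=np.array([0,0,-1.]);return np.stack([x,y,np.cross(x,y)],1)
E
python3 - <<'E'
from h import *
im=cv2.imread('pics/t0.png')
cv2.imwrite('pics/t0a.png',cv2.resize(im[120:260,180:460],None,fx=2.85,fy=2.85,interpolation=cv2.INTER_CUBIC))
st=arm.state();Rm=R.from_rotvec(st['eef_rot']).as_matrix();print(Rm.round(2))
for n in('puller','hexdriver','rack','plate1','hook1','post1','collar1','flatwrench','chainbrush','greasejar','oilcan','spraycan','patchbox','tapemeasure'):
    print(n,[(np.round(d['point']),round(d['conf'],2),p2w('top',d['point'],.02).round(3)[:2]) for d in arm.look_for('top',n)][:5])
E
```

```text
[[ 0.39 -0.    0.92]
 [-0.92  0.    0.39]
 [-0.   -1.    0.  ]]
puller [(array([328., 225.]), 0.61, array([ 0.433, -0.014]))]
hexdriver [(array([160., 165.]), 0.75, array([0.637, 0.582])), (array([234., 298.]), 0.67, array([0.181, 0.302])), (array([269., 237.]), 0.65, array([0.389, 0.191]))]
rack [(array([295., 162.]), 0.67, array([0.655, 0.105])), (array([237., 209.]), 0.57, array([0.485, 0.305])), (array([266., 238.]), 0.23, array([0.385, 0.2  ]))]
plate1 [(array([378., 182.]), 0.86, array([ 0.587, -0.188])), (array([428., 212.]), 0.71, array([ 0.483, -0.359])), (array([302., 172.]), 0.65, array([0.619, 0.079])), (array([370., 175.]), 0.61, array([ 0.613, -0.159]))]
hook1 [(array([437., 233.]), 0.59, array([ 0.408, -0.39 ])), (array([288., 123.]), 0.44, array([0.797, 0.133]))]
post1 []
collar1 [(array([420., 198.]), 0.65, array([ 0.533, -0.332])), (array([294., 163.]), 0.5, array([0.652, 0.109])), (array([368., 174.]), 0.45, array([ 0.613, -0.153])), (array([472., 176.]), 0.19, array([ 0.611, -0.519]))]
flatwrench [(array([224., 215.]), 0.78, array([0.465, 0.35 ]))]
chainbrush [(array([206., 222.]), 0.5, array([0.438, 0.411]))]
greasejar [(array([342., 136.]), 0.67, array([ 0.752, -0.061]))]
oilcan [(array([429., 150.]), 0.43, array([ 0.706, -0.368]))]
spraycan [(array([239., 213.]), 0.72, array([0.472, 0.296])), (array([286., 124.]), 0.7, array([0.794, 0.14 ])), (array([206., 221.]), 0.35, array([0.442, 0.408]))]
patchbox [(array([226., 146.]), 0.83, array([0.71 , 0.353])), (array([345., 139.]), 0.44, array([ 0.742, -0.071]))]
tapemeasure [(array([472., 178.]), 0.84, array([ 0.606, -0.518]))]
```

View pics/t0a.png

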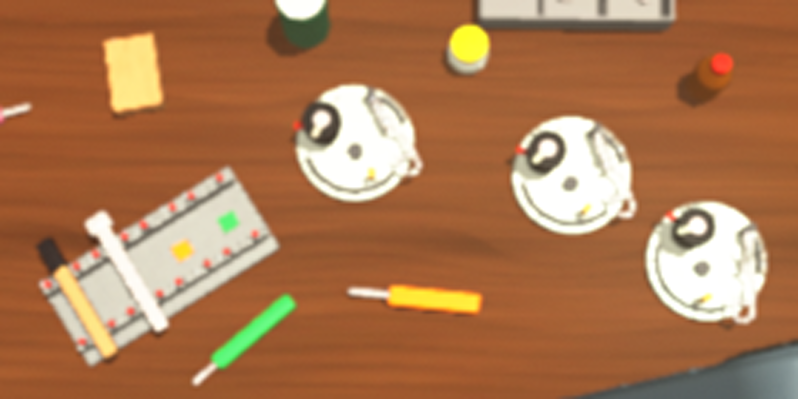

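Run:
```python
from h import *
im=cv2.imread('pics/t0.png');hsv=cv2.cvtColor(im,cv2.COLOR_BGR2HSV)
for n,lo,hi in(('orange',(8,180,150),(25,255,255)),('green',(50,120,80),(80,255,255))):
    m=cv2.inRange(hsv,lo,hi);k,l,s,c=cv2.connectedComponentsWithStats(m)
    for i in range(1,k):
        if s[i,4]<12 or s[i,0]<180 or s[i,0]>460:continue
        pts=np.argwhere(l==i)[:,::-1].astype(np.float32)
        r=cv2.minAreaRect(pts);b=cv2.boxPoints(r)
        z=.024 if n=='orange' else .021
        w=np.array([p2w('top',q,z)[:2] for q in b]);e=[w[1]-w[0],w[2]-w[1]];e=max(e,key=np.linalg.norm)
        print(n,s[i,4],c[i].round(1),p2w('top',c[i],z).round(4),'L',[round(float(np.linalg.norm(w[j+1]-w[j])),3) for j in(0,1)],'dir',np.degrees(np.arctan2(e[1],e[0])).round(1))
```

```text
orange 18 [235.2  87.3] [0.9286 0.3272 0.024 ] L [0.047, 0.004] dir -89.3
orange 914 [473.3 120.2] [ 0.8157 -0.5292  0.024 ] L [0.111, 0.277] dir -95.9
orange 14 [461.8 106.5] [ 0.8665 -0.4899  0.024 ] L [0.029, 0.008] dir -89.3
orange 13 [438.8 111.3] [ 0.8474 -0.4065  0.024 ] L [0.007, 0.032] dir -89.3
orange 34 [451.9 111.6] [ 0.8467 -0.4538  0.024 ] L [0.015, 0.044] dir -95.2
orange 3375 [492.8 161.6] [ 0.6644 -0.5926  0.024 ] L [0.321, 0.246] dir -89.3
orange 94 [431.3 145.2] [ 0.7217 -0.3766  0.024 ] L [0.039, 0.055] dir 178.5
orange 15 [222.5 196.7] [0.5276 0.3555 0.024 ] L [0.019, 0.015] dir -75.0
orange 273 [326.2 225.9] [ 0.4297 -0.0064  0.024 ] L [0.17, 0.048] dir -84.1
orange 14 [295.6 227.4] [0.4234 0.099  0.024 ] L [0.021, 0.01] dir -89.3
orange 1641 [314.1 252. ] [0.3395 0.0341 0.024 ] L [0.113, 0.351] dir -93.1
orange 21 [226.5 242.1] [0.3697 0.3352 0.024 ] L [0.041, 0.012] dir -55.1
orange 12 [244.6 245.2] [0.3598 0.2727 0.024 ] L [0.007, 0.024] dir -89.3
orange 16 [350.4 260.4] [ 0.3124 -0.0902  0.024 ] L [0.008, 0.031] dir -96.4
orange 512 [410.6 331.2] [ 0.0799 -0.2914  0.024 ] L [0.223, 0.051] dir -81.9
orange 378 [412.3 344.3] [ 0.0377 -0.2965  0.024 ] L [0.24, 0.024] dir -87.3
orange 16 [366.3 342.7] [ 0.0412 -0.1434  0.024 ] L [0.003, 0.033] dir -89.4
orange 28 [230.  353.7] [0.0012 0.3081 0.024 ] L [0.006, 0.053] dir -93.1
orange 18 [439.2 352.8] [ 0.0113 -0.3851  0.024 ] L [0.003, 0.043] dir -89.4
orange 27 [378.7 355.4] [ 0.001  -0.1842  0.024 ] L [0.043, 0.006] dir -89.4
orange 6061 [443.6 381.4] [-0.0793 -0.3973  0.024 ] L [0.135, 0.654] dir -89.4
orange 34 [291.7 398.9] [-0.1389  0.1009  0.024 ] L [0.003, 0.095] dir -89.4
green 22 [259.7 197.4] [0.5272 0.2266 0.021 ] L [0.016, 0.014] dir -62.2
green 199 [268.5 236. ] [0.3927 0.192  0.021 ] L [0.117, 0.02] dir -48.6
green 360 [237.  298.7] [0.1797 0.2922 0.021 ] L [0.157, 0.026] dir -83.7
```

Run:
```python
from h import *
go([.433,-.03,.22],down(np.radians(-3.2)))
```

```text
t -4.265 0.722 3.860 w [ 1.000e-04 -7.061e-01  0.000e+00] rows turn 5.9 rows lin 9.3
```

```bash
for i in 1 2 3 4; do python3 -m creep '[{"tx":-0.5,"tz":0.45},{"tx":-1,"tz":0.9},{"tx":-1,"tz":0.9}]' ; done
python3 - <<'E'
from h import *
go([.433,-.03,.22],down(np.radians(-3.2)))
E
```

```text
t -4.265 0.722 3.860 w [ 1.000e-04 -7.061e-01  0.000e+00] rows turn 5.9 rows lin 9.3$[0]: bad value
$[0]: bad value
$[0]: bad value
$[0]: bad value
```

```bash
python3 -m creep '[{"tx":-0.5,"ty":0,"tz":0.45,"wx":0,"wy":0,"wz":0},{"tx":-1,"ty":0,"tz":0.9,"wx":0,"wy":0,"wz":0},{"tx":-1,"ty":0,"tz":0.9,"wx":0,"wy":0,"wz":0}]'
```

```text
t: 1.23
tcp_pos: [0.2905, -0.4424, 0.2921]
eef_rot: [-1.373, 0.905, -0.9]
contact_force: [0.4, 0.1, -0.2]
grip_width: 0.997
```

```bash
python3 -m creep '[{"tx":-0.5,"ty":0,"tz":0.5,"wx":0,"wy":-0.1,"wz":0},{"tx":-1,"ty":0.1,"tz":1,"wx":0,"wy":-0.2,"wz":0},{"tx":-1,"ty":0.2,"tz":1,"wx":0,"wy":-0.3,"wz":0}]'
python3 - <<'E'
from h import *
go([.433,-.03,.22],down(np.radians(-3.2)))
E
```

```text
t: 1.6
tcp_pos: [0.3432, -0.3088, 0.2729]
eef_rot: [-1.501, 0.536, -0.533]
contact_force: [-0.9, -0.4, -0.3]
grip_width: 0.997
t -1.062 0.537 2.728 w [-0.0018 -0.3994 -0.0009] rows turn 3.4 rows lin 4.8
```

```bash
python3 -m creep '[{"tx":-0.2,"ty":0.1,"tz":0.5,"wx":0,"wy":-0.1,"wz":0},{"tx":-0.4,"ty":0.2,"tz":1,"wx":0,"wy":-0.2,"wz":0},{"tx":-0.4,"ty":0.2,"tz":1,"wx":0,"wy":-0.2,"wz":0}]'
python3 - <<'E'
from h import *
go([.433,-.03,.22],down(np.radians(-3.2)))
E
```

```text
t: 1.98
tcp_pos: [0.3753, -0.2031, 0.2527]
eef_rot: [-1.547, 0.288, -0.283]
contact_force: [0.1, -0.2, -0.0]
grip_width: 1.001
t -0.076 0.335 1.821 w [-0.0029 -0.1962 -0.002 ] rows turn 1.7 rows lin 3.0
```

```bash
python3 -m creep '[{"tx":-0.05,"ty":0.1,"tz":0.5,"wx":0,"wy":-0.1,"wz":0},{"tx":-0.07,"ty":0.2,"tz":1,"wx":0,"wy":-0.196,"wz":0},{"tx":-0.07,"ty":0.2,"tz":1,"wx":0,"wy":-0.196,"wz":0}]' 
python3 -m creep '[{"tx":0,"ty":0,"tz":0.5,"wx":0,"wy":0,"wz":0},{"tx":0,"ty":0,"tz":0.8,"wx":0,"wy":0,"wz":0},{"tx":0,"ty":0,"tz":0.8,"wx":0,"wy":0,"wz":0}]'
python3 - <<'E'
from h import *
snap('wrist','w1.png')
go([.433,-.03,.22],down(np.radians(-3.2)))
E
```

```text
t: 2.35
tcp_pos: [0.4051, -0.1059, 0.2329]
eef_rot: [-1.565, 0.043, -0.039]
contact_force: [0.6, -0.8, -0.3]
grip_width: 1.002
t: 2.72
tcp_pos: [0.4102, -0.0265, 0.2337]
eef_rot: [-1.566, 0.042, -0.041]
contact_force: [0.0, -0.4, 0.0]
grip_width: 0.997
t 0.226 0.137 -0.015 w [-0.0023  0.0016 -0.0002] rows turn 0.0 rows lin 0.4
```

View pics/w1.png

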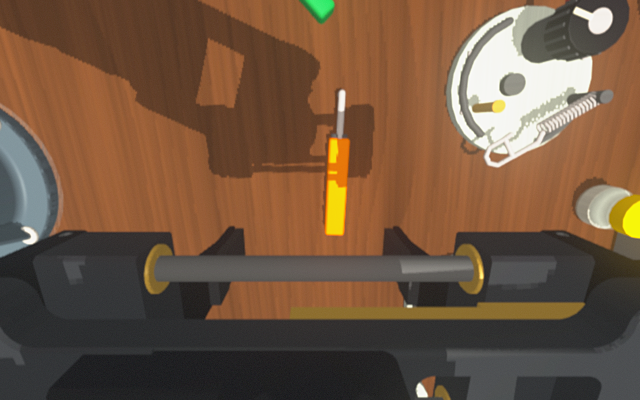

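Run:
```python
from h import *
a=p2w('wrist',(335.5,234),.022);b=p2w('wrist',(340,138),.026);c=p2w('wrist',(342,91),.022)
print(a,b,c,np.linalg.norm(a-b))
d=c-a;print(np.degrees(np.arctan2(d[1],d[0])));d=b-a;th=np.arctan2(d[1],d[0]);print(np.degrees(th))
g=(a+b)/2;print(g)
go([g[0],g[1],.12],down(np.radians(-4)))
```

```text
[ 0.43272152 -0.08065528  0.022     ] [0.44073319 0.02883073 0.026     ] [0.44446359 0.07535769 0.022     ] 0.10985159897783286
85.69583903462059
85.81482397764081
[ 0.43672736 -0.02591227  0.024     ]
t 0.261 1.138 0.024 w [-0.0023  0.0105 -0.0002] rows turn 0.1 rows lin 1.9
```

```bash
python3 -m creep '[{"tx":0.26,"ty":0.3,"tz":0.02,"wx":0,"wy":0.01,"wz":0},{"tx":0.26,"ty":0.9,"tz":0.02,"wx":0,"wy":0.01,"wz":0},{"tx":0.26,"ty":1,"tz":0.02,"wx":0,"wy":0.01,"wz":0},{"tx":0.26,"ty":1,"tz":0.02,"wx":0,"wy":0.01,"wz":0}]' 60
python3 - <<'E'
from h import *
snap('wrist','w2.png')
go([.4367,-.0259,.075],down(np.radians(-4.2)))
E
```

```text
t: 3.28
tcp_pos: [0.4366, -0.0275, 0.1339]
eef_rot: [-1.566, 0.057, -0.055]
contact_force: [-0.2, 0.3, 1.5]
grip_width: 0.711
t -0.006 0.598 0.013 w [-0.0019  0.0019  0.0008] rows turn 0.0 rows lin 1.0
```

View pics/w2.png

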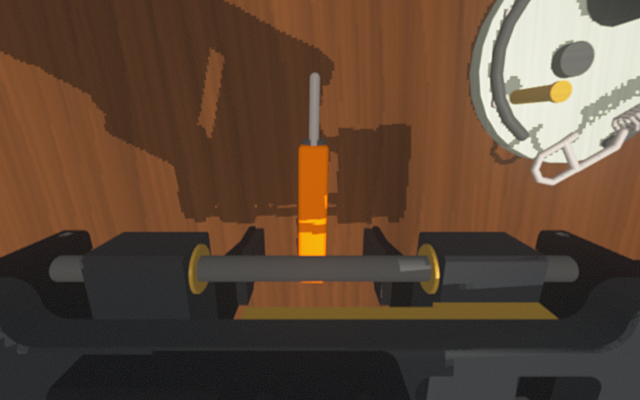

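Aligned between the fingers. Descend and grip.

```bash
python3 -m creep '[{"tx":0,"ty":0.4,"tz":0.013,"wx":-0.002,"wy":0.002,"wz":0},{"tx":0,"ty":0.59,"tz":0.013,"wx":-0.002,"wy":0.002,"wz":0},{"tx":0,"ty":0.59,"tz":0.013,"wx":-0.002,"wy":0.002,"wz":0}]'
python3 -m creep '[{"tx":0,"ty":0,"tz":0,"wx":0,"wy":0,"wz":0},{"tx":0,"ty":0,"tz":0,"wx":0,"wy":0,"wz":0},{"tx":0,"ty":0,"tz":0,"wx":0,"wy":0,"wz":0},{"tx":0,"ty":0,"tz":0,"wx":0,"wy":0,"wz":0}]' 0
```

```text
t: 3.7
tcp_pos: [0.438, -0.0264, 0.077]
eef_rot: [-1.571, 0.055, -0.061]
contact_force: [-0.7, -0.1, 0.7]
grip_width: 0.688
t: 4.2
tcp_pos: [0.4381, -0.0264, 0.0773]
eef_rot: [-1.571, 0.055, -0.061]
contact_force: [-1.5, 1.0, 1.2]
grip_width: 0.315
```

```bash
python3 -m creep '[{"tx":0,"ty":0,"tz":0,"wx":0,"wy":0,"wz":0},{"tx":0,"ty":0,"tz":0,"wx":0,"wy":0,"wz":0},{"tx":0,"ty":0,"tz":0,"wx":0,"wy":0,"wz":0}]' 0
python3 -m creep '[{"tx":0,"ty":-0.4,"tz":0,"wx":0,"wy":0,"wz":0},{"tx":0,"ty":-0.9,"tz":0,"wx":0,"wy":0,"wz":0},{"tx":0,"ty":-1,"tz":0,"wx":0,"wy":0,"wz":0},{"tx":0,"ty":-1,"tz":0,"wx":0,"wy":0,"wz":0}]'
python3 - <<'E'
from h import *
snap('wrist','w3.png')
E
```

```text
t: 4.58
tcp_pos: [0.4379, -0.0264, 0.0773]
eef_rot: [-1.571, 0.055, -0.06]
contact_force: [-0.4, 0.9, 1.4]
grip_width: 0.249
t: 5.08
tcp_pos: [0.4377, -0.0263, 0.1775]
eef_rot: [-1.571, 0.054, -0.061]
contact_force: [0.3, -0.1, -2.1]
grip_width: 0.25
```

View pics/w3.png

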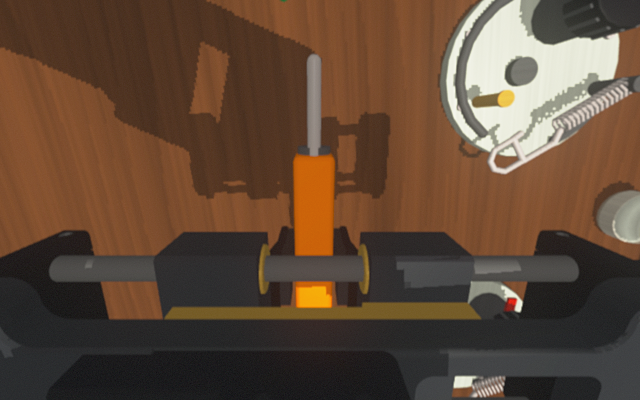

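```bash
cat >> h.py <<'E'
def p2tool(uv,ty):
    k=arm.get_calibration('wrist');K=k['intrinsics'];T=k['tool_from_camera']
    d=T[:3,:3]@np.linalg.solve(K,np.array([uv[0],uv[1],1.]));o=T[:3,3]
    return o+d*(ty-o[1])/d[1]
E
python3 - <<'E'
from h import *
print(p2tool((314.5,154),.0513),p2tool((314,55),.0563))
im=cv2.imread('pics/w3.png');cv2.imwrite('pics/w3a.png',cv2.resize(im[40:180,270:360],None,fx=4,fy=4))
E
```

```text
[-4.47849202e-05  5.13000000e-02  5.76323845e-02] [-0.00030465  0.0563      0.10449943]
```

View pics/w3a.png

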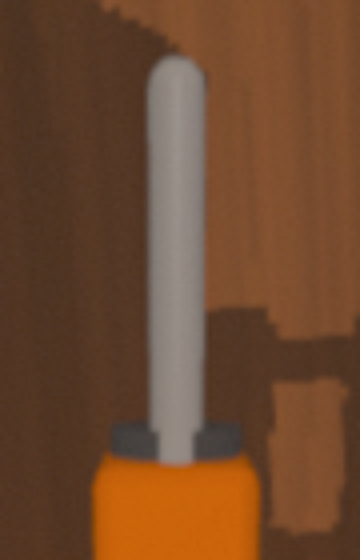

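Run:
```python
from h import *
go([.42,-.19,.25],down(np.radians(-90)))
```

```text
t -0.049 -0.732 -1.647 w [-9.00e-04  9.53e-01  1.50e-03] rows turn 8.0 rows lin 2.9
```

```bash
python3 -m creep '[{"tx":0,"ty":-0.4,"tz":-0.5,"wx":0,"wy":0.1,"wz":0},{"tx":0,"ty":-0.7,"tz":-0.8,"wx":0,"wy":0.2,"wz":0},{"tx":0,"ty":-0.73,"tz":-1,"wx":0,"wy":0.32,"wz":0},{"tx":0,"ty":-0.73,"tz":-1,"wx":0,"wy":0.43,"wz":0},{"tx":0,"ty":-0.73,"tz":-1,"wx":0,"wy":0.55,"wz":0}]'
python3 - <<'E'
from h import *
go([.42,-.19,.25],down(np.radians(-90)))
E
```

```text
t: 5.75
tcp_pos: [0.4288, -0.1259, 0.2478]
eef_rot: [-1.442, 0.738, -0.735]
contact_force: [0.2, 0.3, -1.4]
grip_width: 0.252
t 0.467 -0.022 -0.447 w [ 0.0004  0.3991 -0.0012] rows turn 3.4 rows lin 1.0
```

```bash
python3 -m creep '[{"tx":0.2,"ty":0,"tz":-0.2,"wx":0,"wy":0.12,"wz":0},{"tx":0.47,"ty":-0.02,"tz":-0.45,"wx":0,"wy":0.24,"wz":0},{"tx":0.47,"ty":-0.02,"tz":-0.45,"wx":0,"wy":0.35,"wz":0},{"tx":0.47,"ty":-0.02,"tz":-0.45,"wx":0,"wy":0.4,"wz":0},{"tx":0.47,"ty":-0.02,"tz":-0.45,"wx":0,"wy":0.4,"wz":0}]'
python3 - <<'E'
from h import *
snap('wrist','w4.png')
for n in('plate1','hook1','post1','collar1'):
    print(n,[(np.round(d['point'],1),round(d['conf'],2)) for d in arm.look_for('wrist',n)][:5])
E
```

```text
t: 6.38
tcp_pos: [0.4193, -0.1901, 0.2479]
eef_rot: [-1.209, 1.215, -1.205]
contact_force: [0.5, -0.5, -1.3]
grip_width: 0.251
plate1 [(array([67.5, 23.2]), 0.78), (array([321.6,  37.2]), 0.77), (array([468.3, 121.6]), 0.74)]
hook1 [(array([109.4,  15.9]), 0.79), (array([510.8, 173.8]), 0.59), (array([382.9,  47.1]), 0.57)]
post1 [(array([61.4, 18.6]), 0.76), (array([334.5,  60.7]), 0.59), (array([467.1, 171. ]), 0.58), (array([622.2,  16.6]), 0.3)]
collar1 [(array([475.3,  87.9]), 0.9), (array([278. ,   3.5]), 0.56)]
```

View pics/w4.png

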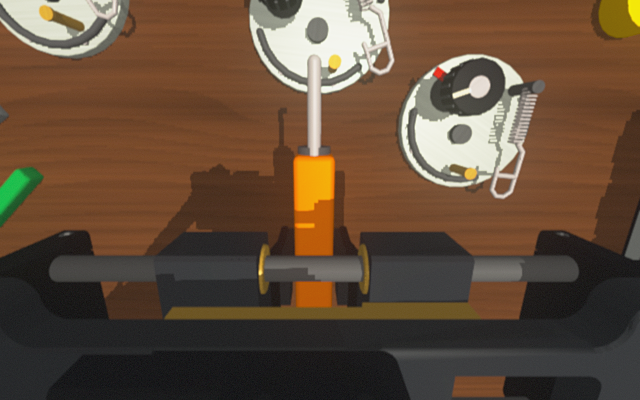

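Run:
```python
from h import *
im=cv2.imread('pics/w4.png');cv2.imwrite('pics/w4a.png',cv2.resize(im[40:210,385:565],None,fx=4,fy=4,interpolation=cv2.INTER_CUBIC)[:600])
```

```text
(no output)
```

View pics/w4a.png

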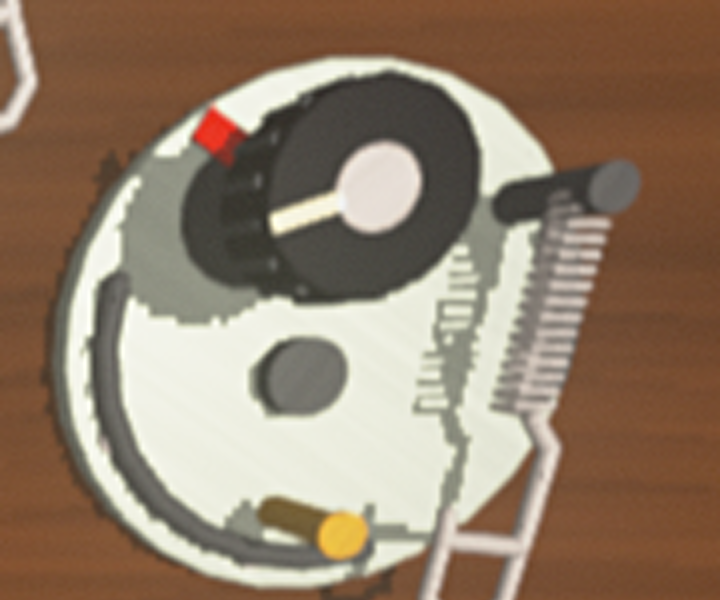

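```bash
cat >> h.py <<'E'
from scipy.optimize import least_squares
PP=dict(post=(-.045,-.02,.052),postb=(-.045,-.02,.014),pivb=(.055,-.02,.014),pivt=(.055,-.02,None),boss=(0,0,.022),col=(.015,.038,.075))
def fitplate(obs,KT,x0,hp=.05):
    K=list(obs)
    def f(p):
        c,s=np.cos(p[2]),np.sin(p[2]);r=[]
        for k in K:
            a,b,z=PP[k]; z=p[3] if z is None else z
            r+=list(w2p(None,(p[0]+c*a-s*b,p[1]+s*a+c*b,z),KT=KT)-obs[k])
        return r
    q=least_squares(f,list(x0)+[hp],loss='soft_l1');p=q.x
    print('plate',p[:2].round(4),'yaw deg',np.degrees(p[2]).round(2),'hp',p[3].round(4));print(dict(zip(K,np.array(f(p)).reshape(-1,2).round(1).tolist())))
    return p
def pw(p,a,b):
    c,s=np.cos(p[2]),np.sin(p[2]);return np.array([p[0]+c*a-s*b,p[1]+s*a+c*b])
E
python3 - <<'E'
from h import *
KT=cam('wrist')
o=dict(post=(470.75,174.25),postb=(453.5,168.0),pivb=(512.5,90.5),pivt=(538.25,86.75),boss=(461.25,133.75),col=(480.5,86.25))
p=fitplate(o,KT,(.483,-.359,0))
for n in('post',):print(p2w('wrist',o['post'],.052))
print('post',pw(p,-.045,-.02),'pivot',pw(p,.055,-.02))
# eye: inner px
im=cv2.imread('pics/w4.png');cv2.imwrite('pics/w4b.png',cv2.resize(im[130:210,460:560],None,fx=6,fy=6,interpolation=cv2.INTER_CUBIC))
E
```

```text
plate [ 0.4881 -0.3606] yaw deg -32.31 hp 0.0506
{'post': [-0.0, -0.7], 'postb': [-0.2, -0.3], 'pivb': [0.1, 0.5], 'pivt': [0.1, 0.4], 'boss': [8.0, -8.8], 'col': [-1.1, 1.1]}
[ 0.43865613 -0.35363416  0.052     ]
post [ 0.43937333 -0.35349984] pivot [ 0.52389151 -0.40694773]
```

View pics/w4b.png

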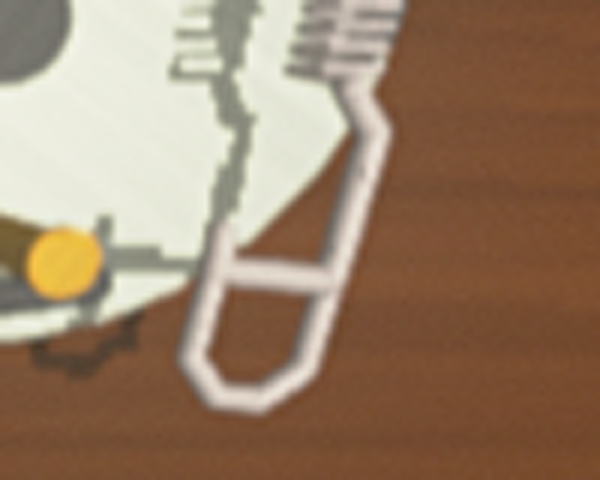

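```bash
cat >> h.py <<'E'
def hookinfo(p,eye):
    pv=pw(p,.055,-.02);d=eye[:2]-pv;r=np.linalg.norm(d);a=np.arctan2(d[1],d[0])
    base=p[2]+np.pi
    phi=(a-base+np.pi)%(2*np.pi)-np.pi
    print('eye',eye.round(4),'r',r.round(4),'phi',phi.round(3));return pv,r,phi
E
python3 - <<'E'
from h import *
KT=cam('wrist')
o=dict(post=(470.75,174.25),postb=(453.5,168.0),pivb=(512.5,90.5),pivt=(538.25,86.75),col=(480.5,86.25))
p=fitplate(o,KT,(.483,-.359,0));np.save('p3.npy',p)
print('post',pw(p,-.045,-.02))
hookinfo(p,p2w('wrist',(503,185),.04))
E
```

```text
plate [ 0.4884 -0.3609] yaw deg -32.5 hp 0.0499
{'post': [0.2, -1.0], 'postb': [-0.0, -0.6], 'pivb': [0.5, 0.3], 'pivt': [0.0, 0.2], 'col': [-0.6, 0.6]}
post [ 0.4397481  -0.35363451]
eye [ 0.4244 -0.3977  0.04  ] r 0.1001 phi 0.47
```

```bash
cat >> h.py <<'E'
PR=np.array([0,.0773,.101])
def prong(xy,under,zdir):
    Rt=down(zdir-np.pi/2);P=np.array([xy[0],xy[1],under])-Rt@PR
    go(P,Rt)
def pol(p,r,phi):
    pv=pw(p,.055,-.02);a=p[2]+np.pi+phi;return pv+r*np.array([np.cos(a),np.sin(a)])
E
python3 - <<'E'
from h import *
p=np.load('p3.npy');prong(pol(p,.1,.47),.075,p[2])
E
```

```text
t 1.535 0.968 -0.802 w [ 0.0017  0.3607 -0.001 ] rows turn 3.0 rows lin 3.2
```

```bash
python3 -m creep '[{"tx":0.4,"ty":0.1,"tz":-0.3,"wx":0,"wy":0.1,"wz":0},{"tx":0.8,"ty":0.2,"tz":-0.7,"wx":0,"wy":0.2,"wz":0},{"tx":1,"ty":0.3,"tz":-0.8,"wx":0,"wy":0.3,"wz":0},{"tx":1,"ty":0.5,"tz":-0.8,"wx":0.001,"wy":0.36,"wz":-0.001},{"tx":1,"ty":0.5,"tz":-0.8,"wx":0.001,"wy":0.36,"wz":-0.001}]'
python3 - <<'E'
from h import *
p=np.load('p3.npy');prong(pol(p,.1,.47),.075,p[2])
E
```

```text
t: 7.25
tcp_pos: [0.339, -0.2895, 0.1983]
eef_rot: [-0.888, 1.616, -1.609]
contact_force: [-0.3, -0.3, -1.5]
grip_width: 0.252
t 0.453 0.459 0.294 w [ 0.0026  0.0012 -0.0006] rows turn 0.0 rows lin 1.1
```

```bash
python3 -m creep '[{"tx":0.25,"ty":0.1,"tz":0.2,"wx":0,"wy":0,"wz":0},{"tx":0.45,"ty":0.4,"tz":0.29,"wx":0.002,"wy":0,"wz":0},{"tx":0.45,"ty":0.45,"tz":0.29,"wx":0.003,"wy":0,"wz":0},{"tx":0.45,"ty":0.45,"tz":0.29,"wx":0.003,"wy":0,"wz":0}]'
python3 - <<'E'
from h import *
p=np.load('p3.npy');prong(pol(p,.1,.47),.03,p[2])
im=snap('wrist','w5.png');cv2.imwrite('pics/w5a.png',cv2.resize(im[:240,180:500],None,fx=2.5,fy=2.5))
E
```

```text
t: 7.75
tcp_pos: [0.3391, -0.3417, 0.1534]
eef_rot: [-0.886, 1.613, -1.609]
contact_force: [-0.2, -0.0, -1.2]
grip_width: 0.252
t 0.014 0.460 0.012 w [ 0.0007  0.0021 -0.0013] rows turn 0.0 rows lin 0.7
```

View pics/w5a.png

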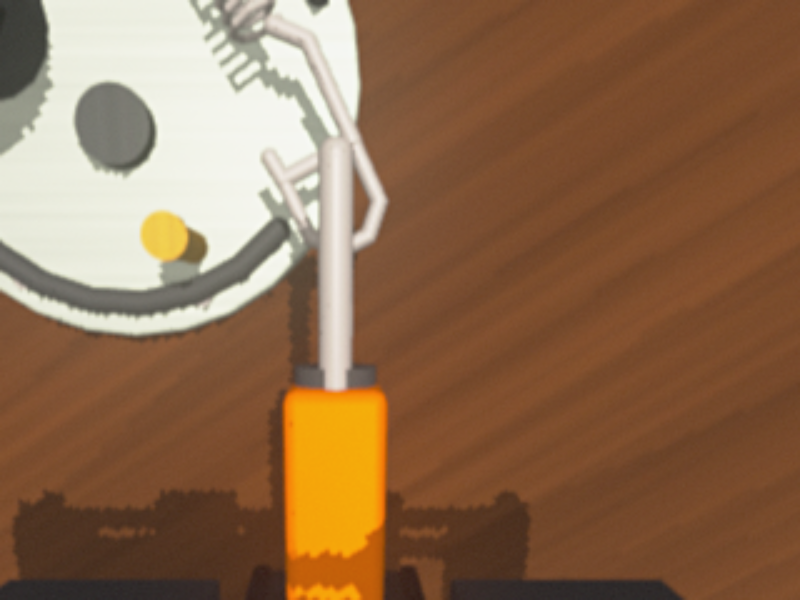

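Run:
```python
from h import *
p=np.load('p3.npy')
e=pol(p,.1,.47);print(e,'proj',(w2p('wrist',(*e,.04))-[180,0])*2.5)
e2=p2w('wrist',(312,81),.04);hookinfo(p,e2)
print('post top proj',(w2p('wrist',(*pw(p,-.045,-.02),.052))-[180,0])*2.5)
```

```text
[ 0.42456012 -0.39765677] proj [341.32724983 190.84996142]
eye [ 0.4237 -0.3935  0.04  ] r 0.1013 phi 0.43
post top proj [167.33367508 228.1950385 ]
```

Run:
```python
from h import *
p=np.load('p3.npy')
q=p2w('wrist',(180+163/2.5,236/2.5),.052);d=q[:2]-pw(p,-.045,-.02);print(d)
p[:2]+=d;np.save('p3.npy',p)
e=p2w('wrist',(180+332/2.5,202/2.5),.04);hookinfo(p,e)
prong(pol(p,.1,.46),.03,p[2])
```

```text
[-0.00094339  0.00207811]
eye [ 0.4235 -0.394   0.04  ] r 0.1002 phi 0.454
t -0.007 0.464 -0.014 w [ 0.0001  0.0022 -0.001 ] rows turn 0.0 rows lin 0.7
```

```bash
python3 -m creep '[{"tx":0,"ty":0,"tz":-0.015,"wx":0,"wy":0.002,"wz":0},{"tx":-0.005,"ty":0.2,"tz":-0.015,"wx":0,"wy":0.002,"wz":0},{"tx":-0.005,"ty":0.35,"tz":-0.015,"wx":0,"wy":0.002,"wz":0},{"tx":-0.005,"ty":0.46,"tz":-0.015,"wx":0,"wy":0.002,"wz":0},{"tx":-0.005,"ty":0.46,"tz":-0.015,"wx":0,"wy":0.002,"wz":0}]'
python3 - <<'E'
from h import *
im=snap('wrist','w6.png');cv2.imwrite('pics/w6a.png',cv2.resize(im[:200,220:420],None,fx=3,fy=3))
p=np.load('p3.npy')
for r,f in((.1365,.454),(.1365,.2),(.1365,0),(.1365,-.03),(.118,-.03)):prong(pol(p,r,f),.03,p[2])
E
```

```text
t: 8.43
tcp_pos: [0.3381, -0.3401, 0.107]
eef_rot: [-0.884, 1.615, -1.61]
contact_force: [0.1, -0.5, -1.6]
grip_width: 0.248
t 0.153 0.002 -0.329 w [ 0.0006  0.0003 -0.0012] rows turn 0.0 rows lin 0.6
t -0.175 0.002 -0.440 w [ 0.0006  0.0003 -0.0012] rows turn 0.0 rows lin 0.8
t -0.446 0.003 -0.467 w [ 0.0006  0.0003 -0.0012] rows turn 0.0 rows lin 1.0
t -0.487 0.003 -0.466 w [ 0.0006  0.0003 -0.0012] rows turn 0.0 rows lin 1.1
t -0.481 0.003 -0.281 w [ 0.0006  0.0003 -0.0012] rows turn 0.0 rows lin 0.9
```

View pics/w6a.png

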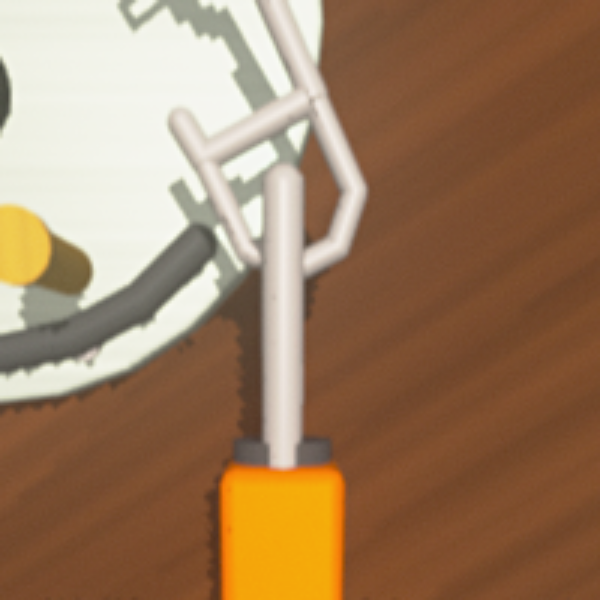

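```bash
python3 -m creep '[{"tx":0.05,"ty":0,"tz":-0.1,"wx":0,"wy":0,"wz":0},{"tx":0.1,"ty":0,"tz":-0.22,"wx":0,"wy":0,"wz":0},{"tx":0.15,"ty":0,"tz":-0.33,"wx":0,"wy":0,"wz":0},{"tx":0.15,"ty":0,"tz":-0.33,"wx":0,"wy":0,"wz":0}]'
python3 - <<'E'
from h import *
im=snap('wrist','w7.png');cv2.imwrite('pics/w7a.png',cv2.resize(im[:200,180:420],None,fx=3,fy=3))
p=np.load('p3.npy')
for r,f in((.1365,.454),(.1365,.3),(.1365,.2),(.1365,.1),(.1365,0),(.1365,-.03),(.118,-.03)):prong(pol(p,r,f),.03,p[2])
E
```

```text
t: 8.98
tcp_pos: [0.3018, -0.3356, 0.1078]
eef_rot: [-0.883, 1.614, -1.613]
contact_force: [4.7, -1.5, -1.1]
grip_width: 0.25
t -0.003 0.005 -0.002 w [-0.0005 -0.0004 -0.0007] rows turn 0.0 rows lin 0.0
t -0.198 0.005 -0.079 w [-0.0005 -0.0004 -0.0007] rows turn 0.0 rows lin 0.3
t -0.330 0.005 -0.113 w [-0.0005 -0.0004 -0.0007] rows turn 0.0 rows lin 0.6
t -0.465 0.005 -0.134 w [-0.0005 -0.0004 -0.0007] rows turn 0.0 rows lin 0.8
t -0.601 0.005 -0.140 w [-0.0005 -0.0004 -0.0007] rows turn 0.0 rows lin 1.0
t -0.642 0.005 -0.140 w [-0.0005 -0.0004 -0.0007] rows turn 0.0 rows lin 1.1
t -0.637 0.006 0.045 w [-0.0005 -0.0004 -0.0007] rows turn 0.0 rows lin 1.0
```

View pics/w7a.png

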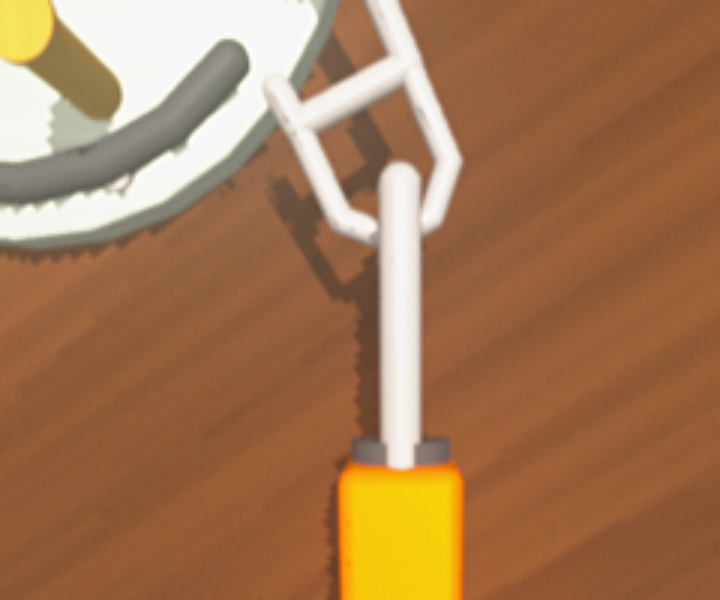

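```bash
python3 -m creep '[{"tx":-0.1,"ty":0,"tz":-0.045,"wx":0,"wy":0,"wz":0},{"tx":-0.2,"ty":0,"tz":-0.08,"wx":0,"wy":0,"wz":0},{"tx":-0.33,"ty":0,"tz":-0.113,"wx":0,"wy":0,"wz":0},{"tx":-0.465,"ty":0,"tz":-0.134,"wx":0,"wy":0,"wz":0},{"tx":-0.6,"ty":0,"tz":-0.14,"wx":0,"wy":0,"wz":0},{"tx":-0.645,"ty":0,"tz":-0.14,"wx":0,"wy":0,"wz":0},{"tx":-0.645,"ty":0,"tz":-0.14,"wx":0,"wy":0,"wz":0}]'
python3 - <<'E'
from h import *
im=snap('wrist','w8.png');cv2.imwrite('pics/w8a.png',cv2.resize(im[:200,180:420],None,fx=3,fy=3))
p=np.load('p3.npy')
for r,f in((.1365,-.035),(.118,-.03)):prong(pol(p,r,f),.03,p[2])
E
```

```text
t: 9.9
tcp_pos: [0.3258, -0.2739, 0.1079]
eef_rot: [-0.884, 1.612, -1.614]
contact_force: [3.9, -4.0, -1.9]
grip_width: 0.253
t -0.003 0.006 -0.004 w [-0.0011 -0.0001 -0.0005] rows turn 0.0 rows lin 0.0
t 0.009 0.006 0.180 w [-0.0011 -0.0001 -0.0005] rows turn 0.0 rows lin 0.3
```

View pics/w8a.png

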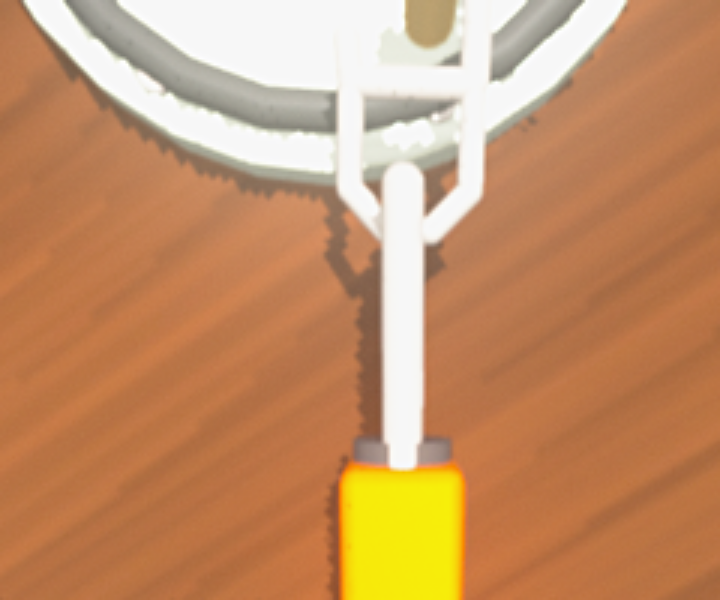

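```bash
python3 -m creep '[{"tx":0.02,"ty":0,"tz":0.06,"wx":0,"wy":0,"wz":0},{"tx":0.03,"ty":0,"tz":0.12,"wx":0,"wy":0,"wz":0},{"tx":0.03,"ty":0,"tz":0.18,"wx":0,"wy":0,"wz":0},{"tx":0.03,"ty":0,"tz":0.18,"wx":0,"wy":0,"wz":0}]'
python3 - <<'E'
from h import *
im=snap('wrist','w9.png');cv2.imwrite('pics/w9a.png',cv2.resize(im[:200,180:420],None,fx=3,fy=3))
E
```

```text
t: 10.45
tcp_pos: [0.3386, -0.2856, 0.1076]
eef_rot: [-0.884, 1.615, -1.611]
contact_force: [0.2, -0.3, -1.7]
grip_width: 0.246
```

View pics/w9a.png

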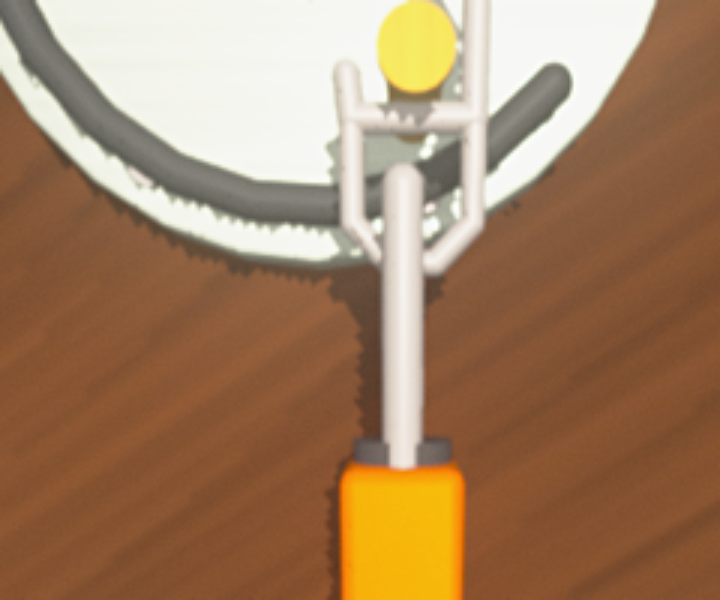

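```bash
python3 -m creep '[{"tx":0,"ty":-0.15,"tz":0,"wx":0,"wy":0,"wz":0},{"tx":0,"ty":-0.5,"tz":0,"wx":0,"wy":0,"wz":0},{"tx":-0.1,"ty":-0.9,"tz":-0.2,"wx":0,"wy":0,"wz":0},{"tx":-0.1,"ty":-0.9,"tz":-0.2,"wx":0,"wy":0,"wz":0}]'
python3 - <<'E'
from h import *
im=snap('wrist','w10.png');cv2.imwrite('pics/w10a.png',cv2.resize(im[:240,160:480],None,fx=2.5,fy=2.5))
p=np.load('p3.npy');pv=pw(p,.055,-.02)
for r in(.1,.118):print((w2p('wrist',(*pol(p,r,0),.04 if r>.1 else .052))-[160,0])*2.5)
E
```

```text
t: 11.0
tcp_pos: [0.3261, -0.2648, 0.1992]
eef_rot: [-0.885, 1.614, -1.611]
contact_force: [0.1, -0.4, -1.9]
grip_width: 0.251
[425.41978841  67.80836509]
[422.46931613 142.13184361]
```

View pics/w10a.png

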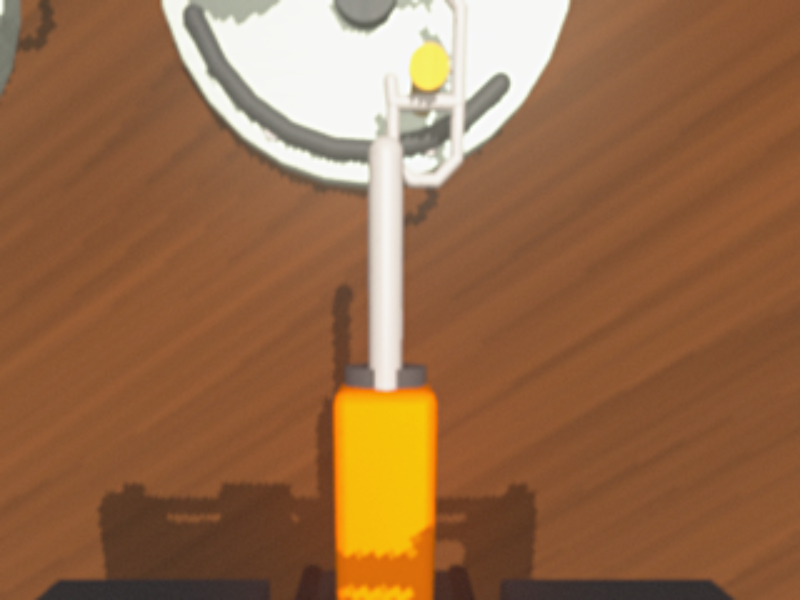

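Run:
```python
from h import *
go([.435,-.12,.24],down(np.radians(-90-17)))
```

```text
t -1.812 -0.415 0.133 w [ 0.0003 -0.172  -0.001 ] rows turn 1.4 rows lin 3.0
```

```bash
python3 -m creep '[{"tx":-0.4,"ty":-0.2,"tz":0,"wx":0,"wy":-0.05,"wz":0},{"tx":-1,"ty":-0.4,"tz":0.1,"wx":0,"wy":-0.1,"wz":0}]'
python3 - <<'E'
from h import *
go([.435,-.12,.24],down(np.radians(-90-17)))
E
```

```text
t: 11.3
tcp_pos: [0.3875, -0.1878, 0.2368]
eef_rot: [-0.986, 1.509, -1.502]
contact_force: [1.7, -0.8, -1.2]
grip_width: 0.251
t -0.811 -0.031 0.165 w [ 0.0023 -0.073  -0.0016] rows turn 0.6 rows lin 1.3
```

```bash
python3 -m creep '[{"tx":-0.5,"ty":0,"tz":0.1,"wx":0,"wy":-0.05,"wz":0},{"tx":-0.8,"ty":0,"tz":0.17,"wx":0.002,"wy":-0.073,"wz":-0.001},{"tx":-0.8,"ty":0,"tz":0.17,"wx":0.002,"wy":-0.073,"wz":-0.001},{"tx":-0.8,"ty":0,"tz":0.17,"wx":0.002,"wy":-0.073,"wz":-0.001}]'
python3 - <<'E'
from h import *
im=snap('wrist','w11.png');cv2.imwrite('pics/w11a.png',cv2.resize(im[:150,230:430],None,fx=4,fy=4,interpolation=cv2.INTER_CUBIC))
E
```

```text
t: 11.8
tcp_pos: [0.4345, -0.1215, 0.2357]
eef_rot: [-1.055, 1.427, -1.422]
contact_force: [0.2, -0.6, -2.4]
grip_width: 0.252
```

View pics/w11a.png

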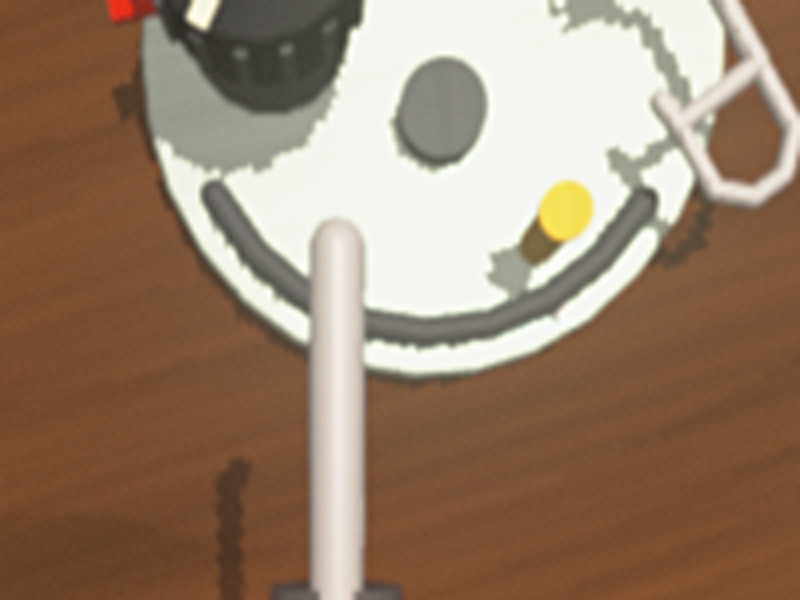

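View pics/w11.png

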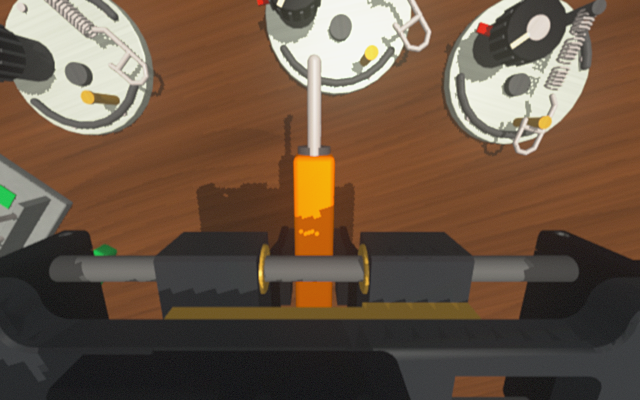

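```bash
python3 -m creep '[{"tx":0.2,"ty":-0.1,"tz":0.4,"wx":0,"wy":0,"wz":0},{"tx":0.3,"ty":-0.2,"tz":0.8,"wx":0,"wy":0,"wz":0},{"tx":0.3,"ty":-0.2,"tz":0.8,"wx":0,"wy":0,"wz":0},{"tx":0.3,"ty":-0.2,"tz":0.8,"wx":0,"wy":0,"wz":0}]'
python3 - <<'E'
from h import *
im=snap('wrist','w12.png');cv2.imwrite('pics/w12a.png',cv2.resize(im[:150,220:420],None,fx=4,fy=4,interpolation=cv2.INTER_CUBIC))
E
```

```text
t: 12.35
tcp_pos: [0.5006, -0.1743, 0.2548]
eef_rot: [-1.055, 1.432, -1.422]
contact_force: [-0.8, 0.1, -2.0]
grip_width: 0.247
```

View pics/w12a.png

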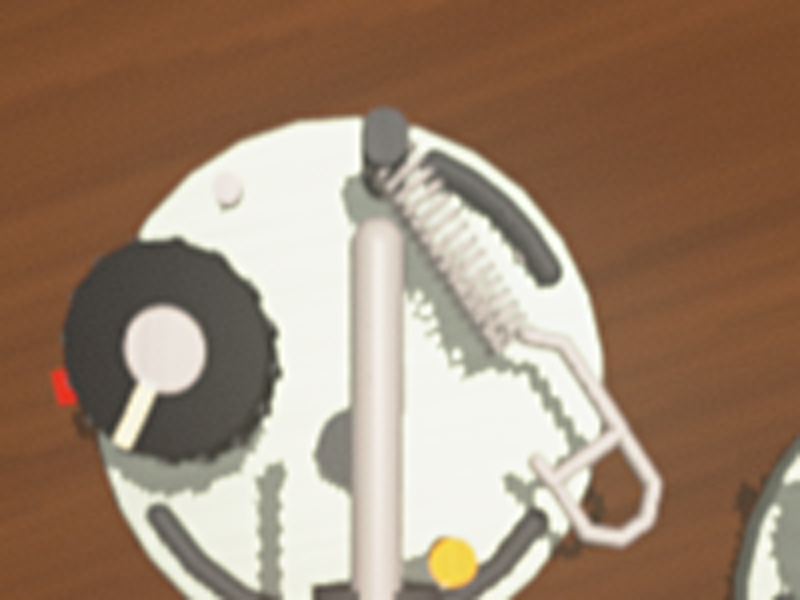

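Run:
```python
from h import *
KT=cam('wrist')
o=dict(post=(333.25,140.5),pivb=(315,46),pivt=(316.5,33),col=(261.25,87.5))
p=fitplate(o,KT,(.587,-.188,-.3));np.save('p2.npy',p)
hookinfo(p,p2w('wrist',(371,124.25),.04))
prong(p2w('wrist',(371,124.25),.04)[:2],.075,p[2])
```

```text
plate [ 0.5911 -0.1932] yaw deg -6.9 hp 0.0548
{'post': [-0.1, 0.4], 'pivb': [0.9, -1.6], 'pivt': [-0.3, -0.0], 'col': [-0.2, 0.5]}
eye [ 0.5478 -0.2512  0.04  ] r 0.1006 phi 0.439
t 0.781 1.025 -0.305 w [ 0.0039 -0.1138 -0.0016] rows turn 1.0 rows lin 2.1
```

```bash
python3 -m creep '[{"tx":0.4,"ty":0.2,"tz":-0.2,"wx":0.004,"wy":-0.06,"wz":0},{"tx":0.78,"ty":0.5,"tz":-0.3,"wx":0.004,"wy":-0.114,"wz":-0.001},{"tx":0.78,"ty":0.9,"tz":-0.3,"wx":0.004,"wy":-0.114,"wz":-0.001},{"tx":0.78,"ty":0.95,"tz":-0.3,"wx":0.004,"wy":-0.114,"wz":-0.001},{"tx":0.78,"ty":0.95,"tz":-0.3,"wx":0.004,"wy":-0.114,"wz":-0.001}]'
python3 - <<'E'
from h import *
p=np.load('p2.npy')
im=snap('wrist','w13.png');cv2.imwrite('pics/w13a.png',cv2.resize(im[:200,220:420],None,fx=3,fy=3))
e=pol(p,.1,.439);print(e,'eye proj',(w2p('wrist',(*e,.04))-[220,0])*3,'post top proj',(w2p('wrist',(*pw(p,-.045,-.02),.052))-[220,0])*3)
E
```

```text
t: 13.02
tcp_pos: [0.4479, -0.2386, 0.16]
eef_rot: [-1.149, 1.298, -1.295]
contact_force: [-0.5, -0.0, -0.8]
grip_width: 0.251
[ 0.54836921 -0.2509972 ] eye proj [283.22705672 241.03372638] post top proj [ 94.27882398 278.68392735]
```

View pics/w13a.png

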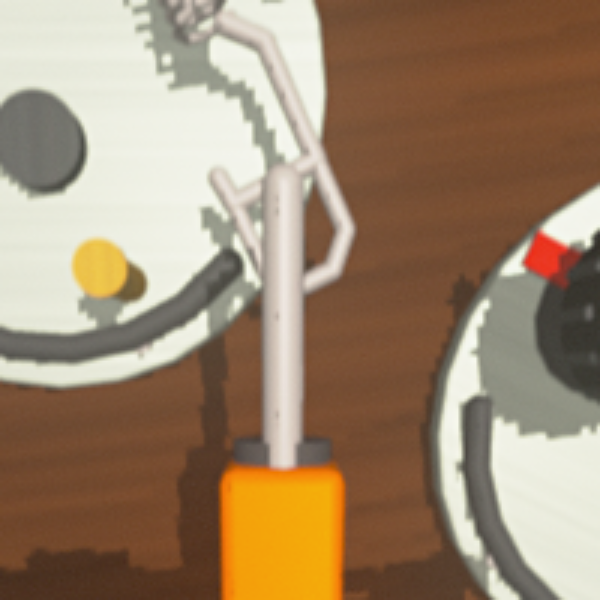

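Run:
```python
from h import *
p=np.load('p2.npy')
q=p2w('wrist',(220+101/3,267/3),.052);d=q[:2]-pw(p,-.045,-.02);print(d)
p[:2]+=d;np.save('p2.npy',p)
e=p2w('wrist',(220+291/3,231/3),.04);hookinfo(p,e)
prong(pol(p,.1,.44),.03,p[2])
```

```text
[ 0.00224376 -0.00193296]
eye [ 0.5503 -0.2531  0.04  ] r 0.1003 phi 0.439
t 0.017 0.534 0.021 w [-0.0007  0.0006 -0.0002] rows turn 0.0 rows lin 0.9
```

```bash
python3 -m creep '[{"tx":0.017,"ty":0,"tz":0.02,"wx":0,"wy":0,"wz":0},{"tx":0.017,"ty":0.2,"tz":0.02,"wx":0,"wy":0,"wz":0},{"tx":0.017,"ty":0.4,"tz":0.02,"wx":0,"wy":0,"wz":0},{"tx":0.017,"ty":0.53,"tz":0.02,"wx":0,"wy":0,"wz":0},{"tx":0.017,"ty":0.53,"tz":0.02,"wx":0,"wy":0,"wz":0}]'
python3 - <<'E'
from h import *
im=snap('wrist','w14.png');cv2.imwrite('pics/w14a.png',cv2.resize(im[:200,220:420],None,fx=3,fy=3))
p=np.load('p2.npy')
for r,f in((.1365,.44),(.1365,.3),(.1365,.2),(.1365,.1),(.1365,0),(.1365,-.03),(.118,0)):prong(pol(p,r,f),.03,p[2])
E
```

```text
t: 13.7
tcp_pos: [0.4504, -0.2407, 0.1075]
eef_rot: [-1.15, 1.296, -1.296]
contact_force: [1.1, -1.0, -1.5]
grip_width: 0.254
t 0.155 0.006 -0.333 w [-0.0009  0.0009 -0.0001] rows turn 0.0 rows lin 0.6
t -0.023 0.006 -0.402 w [-0.0009  0.0009 -0.0001] rows turn 0.0 rows lin 0.6
t -0.155 0.006 -0.436 w [-0.0009  0.0009 -0.0001] rows turn 0.0 rows lin 0.7
t -0.290 0.006 -0.456 w [-0.0009  0.0009 -0.0001] rows turn 0.0 rows lin 0.9
t -0.426 0.006 -0.462 w [-0.0009  0.0009 -0.0001] rows turn 0.0 rows lin 1.0
t -0.467 0.006 -0.462 w [-0.0009  0.0009 -0.0001] rows turn 0.0 rows lin 1.1
t -0.426 0.006 -0.277 w [-0.0009  0.0009 -0.0001] rows turn 0.0 rows lin 0.8
```

View pics/w14a.png

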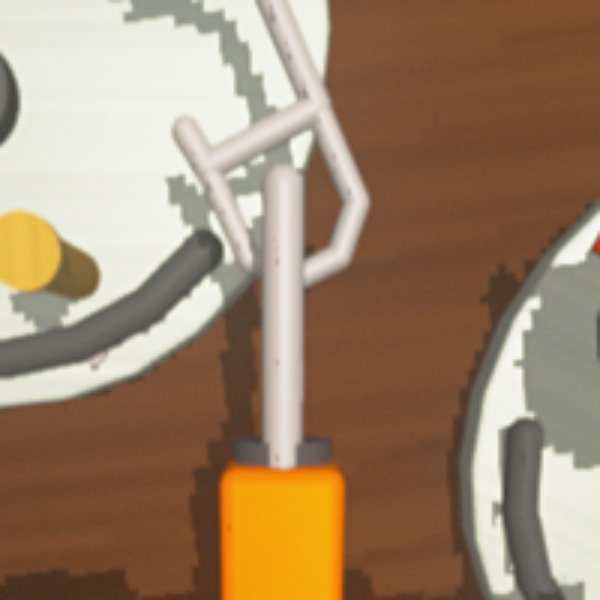

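In the eye. Pull, swing to about φ = −0.02.

```bash
python3 -m creep '[{"tx":0.05,"ty":0,"tz":-0.1,"wx":0,"wy":0,"wz":0},{"tx":0.1,"ty":0,"tz":-0.22,"wx":0,"wy":0,"wz":0},{"tx":0.155,"ty":0,"tz":-0.333,"wx":0,"wy":0,"wz":0},{"tx":0.07,"ty":0,"tz":-0.37,"wx":0,"wy":0,"wz":0},{"tx":-0.023,"ty":0,"tz":-0.402,"wx":0,"wy":0,"wz":0},{"tx":-0.155,"ty":0,"tz":-0.436,"wx":0,"wy":0,"wz":0},{"tx":-0.29,"ty":0,"tz":-0.456,"wx":0,"wy":0,"wz":0},{"tx":-0.42,"ty":0,"tz":-0.462,"wx":0,"wy":0,"wz":0},{"tx":-0.46,"ty":0,"tz":-0.462,"wx":0,"wy":0,"wz":0},{"tx":-0.46,"ty":0,"tz":-0.462,"wx":0,"wy":0,"wz":0}]'
python3 - <<'E'
from h import *
im=snap('wrist','w15.png');cv2.imwrite('pics/w15a.png',cv2.resize(im[:200,220:420],None,fx=3,fy=3))
p=np.load('p2.npy')
for r,f in((.1365,-.03),(.118,-.01)):prong(pol(p,r,f),.03,p[2])
E
```

```text
t: 15.0
tcp_pos: [0.4107, -0.1895, 0.108]
eef_rot: [-1.15, 1.294, -1.297]
contact_force: [5.3, -1.1, -1.5]
grip_width: 0.246
t -0.007 0.007 -0.005 w [-0.0015  0.0012  0.0004] rows turn 0.0 rows lin 0.0
t 0.022 0.007 0.180 w [-0.0015  0.0012  0.0004] rows turn 0.0 rows lin 0.3
```

View pics/w15a.png

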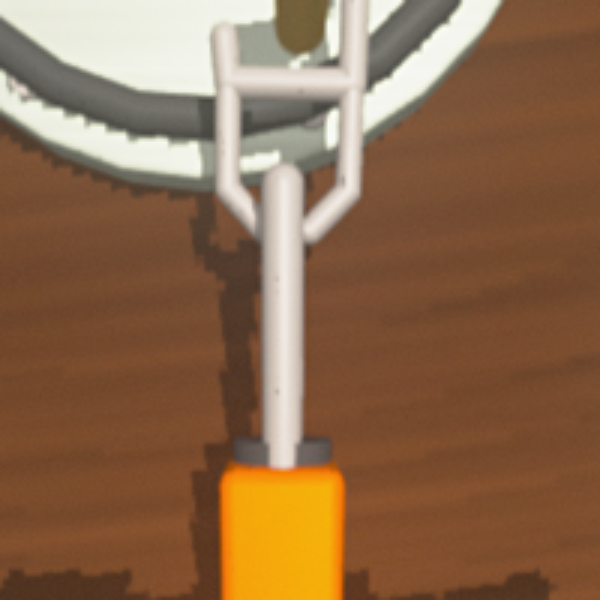

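```bash
python3 -m creep '[{"tx":0.02,"ty":0,"tz":0.06,"wx":0,"wy":0,"wz":0},{"tx":0.03,"ty":0,"tz":0.12,"wx":0,"wy":0,"wz":0},{"tx":0.03,"ty":0,"tz":0.18,"wx":0,"wy":0,"wz":0},{"tx":0.03,"ty":0,"tz":0.18,"wx":0,"wy":0,"wz":0}]'
python3 - <<'E'
from h import *
im=snap('wrist','w16.png');cv2.imwrite('pics/w16a.png',cv2.resize(im[:200,220:420],None,fx=3,fy=3))
E
```

```text
t: 15.55
tcp_pos: [0.4276, -0.1944, 0.1076]
eef_rot: [-1.151, 1.296, -1.295]
contact_force: [-0.4, -0.4, -1.2]
grip_width: 0.25
```

View pics/w16a.png

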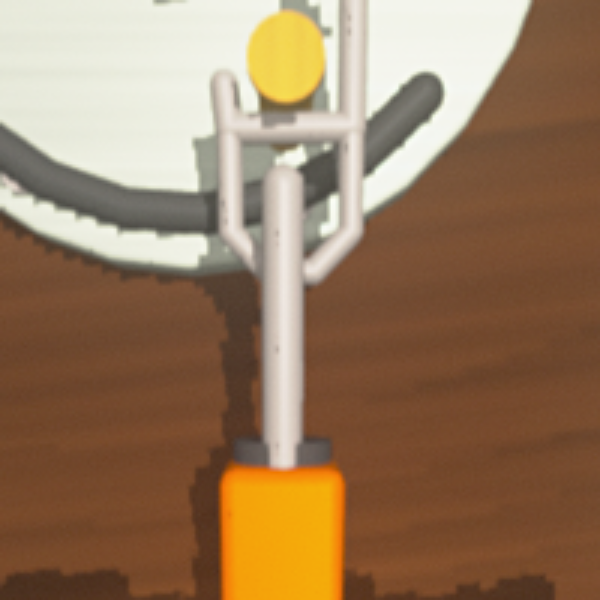

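```bash
python3 -m creep '[{"tx":0,"ty":-0.15,"tz":0,"wx":0,"wy":0,"wz":0},{"tx":0,"ty":-0.5,"tz":0,"wx":0,"wy":0,"wz":0},{"tx":-0.1,"ty":-1,"tz":0,"wx":0,"wy":0,"wz":0},{"tx":-0.1,"ty":-1,"tz":0,"wx":0,"wy":0,"wz":0}]'
python3 - <<'E'
from h import *
go([.53,.08,.255],down(np.radians(-85)))
E
```

```text
t: 16.1
tcp_pos: [0.4292, -0.1845, 0.2103]
eef_rot: [-1.15, 1.291, -1.299]
contact_force: [1.2, -1.0, -1.7]
grip_width: 0.248
t -2.744 -0.449 0.693 w [-0.0028 -0.1302  0.0016] rows turn 1.1 rows lin 4.6
```

```bash
python3 -m creep '[{"tx":-0.5,"ty":-0.2,"tz":0.05,"wx":0,"wy":-0.05,"wz":0},{"tx":-1,"ty":-0.4,"tz":0.2,"wx":0,"wy":-0.1,"wz":0}]'
python3 -m creep '[{"tx":-0.5,"ty":0,"tz":0.1,"wx":0,"wy":0,"wz":0},{"tx":-1,"ty":0,"tz":0.3,"wx":0,"wy":0,"wz":0}]'
python3 - <<'E'
from h import *
go([.53,.08,.255],down(np.radians(-85)))
E
```

```text
t: 16.35
tcp_pos: [0.4589, -0.0864, 0.2492]
eef_rot: [-1.229, 1.18, -1.18]
contact_force: [0.8, -0.6, -1.0]
grip_width: 0.253
t: 16.6
tcp_pos: [0.4832, 0.0163, 0.2476]
eef_rot: [-1.231, 1.184, -1.178]
contact_force: [1.4, -0.3, -2.1]
grip_width: 0.25
t -0.618 -0.076 0.492 w [ 0.0033 -0.0306 -0.    ] rows turn 0.3 rows lin 1.3
```

```bash
python3 -m creep '[{"tx":-0.4,"ty":0,"tz":0.3,"wx":0,"wy":0,"wz":0},{"tx":-0.6,"ty":-0.08,"tz":0.5,"wx":0.003,"wy":-0.03,"wz":0},{"tx":-0.6,"ty":-0.08,"tz":0.5,"wx":0.003,"wy":-0.03,"wz":0},{"tx":-0.6,"ty":-0.08,"tz":0.5,"wx":0.003,"wy":-0.03,"wz":0}]'
python3 - <<'E'
from h import *
im=snap('wrist','w17.png');cv2.imwrite('pics/w17a.png',cv2.resize(im[:150,220:420],None,fx=4,fy=4,interpolation=cv2.INTER_CUBIC))
E
```

```text
t: 17.1
tcp_pos: [0.5291, 0.0778, 0.2538]
eef_rot: [-1.252, 1.149, -1.143]
contact_force: [-0.6, -0.7, -1.7]
grip_width: 0.251
```

View pics/w17a.png

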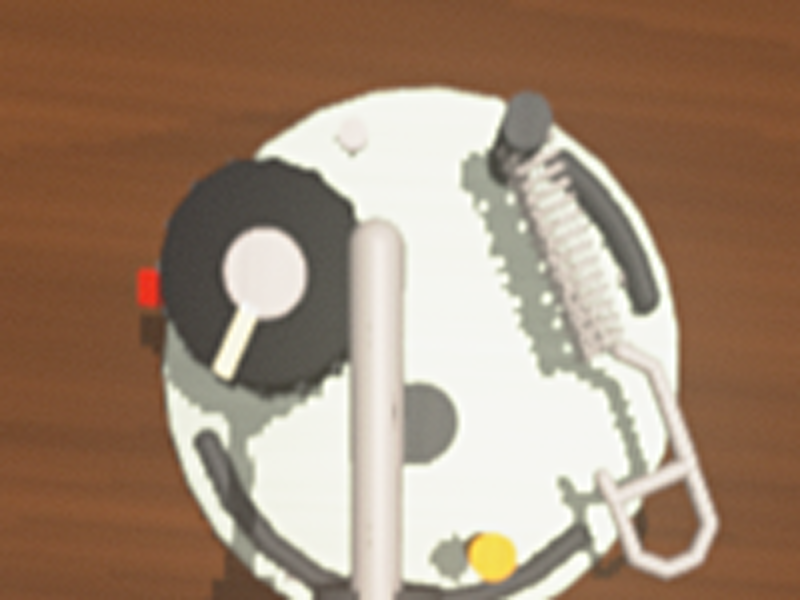

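Run:
```python
from h import *
KT=cam('wrist')
o=dict(post=(342.75,139.25),pivt=(352,30.5),col=(286.25,68))
PP['pivt']=(.055,-.02,.052)
p=fitplate(o,KT,(.619,.079,0));np.save('p1.npy',p)
e=p2w('wrist',(386.25,130.5),.04)
hookinfo(p,e)
prong(e[:2],.075,p[2])
```

```text
plate [0.6299 0.074 ] yaw deg 1.34 hp 0.05
{'post': [-0.2, 0.1], 'pivt': [0.2, -0.3], 'col': [-0.1, 0.2]}
eye [0.5979 0.0065 0.04  ] r 0.1002 phi 0.485
t 0.704 1.019 -0.380 w [ 0.0029  0.0393 -0.    ] rows turn 0.3 rows lin 2.1
```

```bash
python3 -m creep '[{"tx":0.35,"ty":0.2,"tz":-0.2,"wx":0.003,"wy":0.02,"wz":0},{"tx":0.7,"ty":0.5,"tz":-0.38,"wx":0.003,"wy":0.04,"wz":0},{"tx":0.7,"ty":0.9,"tz":-0.38,"wx":0.003,"wy":0.04,"wz":0},{"tx":0.7,"ty":0.95,"tz":-0.38,"wx":0.003,"wy":0.04,"wz":0},{"tx":0.7,"ty":0.95,"tz":-0.38,"wx":0.003,"wy":0.04,"wz":0}]'
python3 - <<'E'
from h import *
p=np.load('p1.npy')
im=snap('wrist','w18.png');cv2.imwrite('pics/w18a.png',cv2.resize(im[:200,220:420],None,fx=3,fy=3))
e=pol(p,.1,.485);print(e,'eye proj',(w2p('wrist',(*e,.04))-[220,0])*3,'post top proj',(w2p('wrist',(*pw(p,-.045,-.02),.052))-[220,0])*3)
E
```

```text
t: 17.77
tcp_pos: [0.4968, 0.0041, 0.1595]
eef_rot: [-1.219, 1.194, -1.193]
contact_force: [0.4, 0.3, -1.0]
grip_width: 0.248
[0.59802773 0.00657611] eye proj [282.61555937 240.9120084 ] post top proj [ 75.46734954 288.8116221 ]
```

View pics/w18a.png

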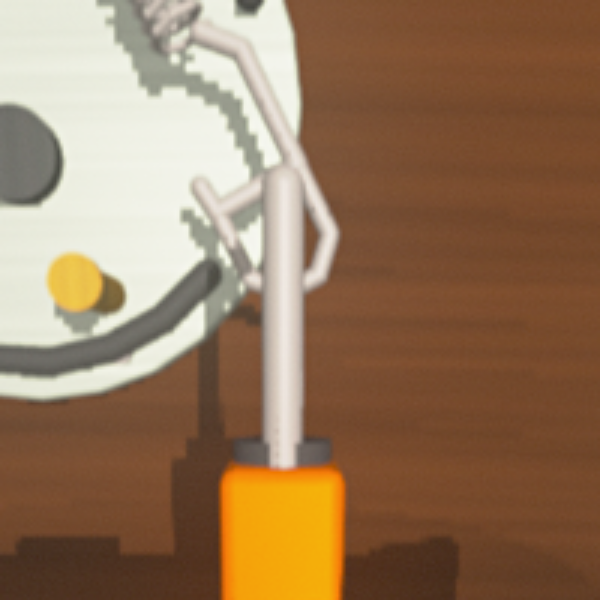

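Run:
```python
from h import *
p=np.load('p1.npy')
q=p2w('wrist',(220+75/3,283/3),.052);d=q[:2]-pw(p,-.045,-.02);print(d)
p[:2]+=d;np.save('p1.npy',p)
e=p2w('wrist',(220+278/3,236/3),.04);hookinfo(p,e)
prong(pol(p,.1,.485),.03,p[2])
```

```text
[1.22793385e-03 5.22372819e-05]
eye [0.5991 0.0077 0.04  ] r 0.0997 phi 0.475
t 0.000 0.528 0.009 w [-0.001  -0.0008  0.0002] rows turn 0.0 rows lin 0.8
```

```bash
python3 -m creep '[{"tx":-0.004,"ty":0,"tz":0.01,"wx":0,"wy":0,"wz":0},{"tx":-0.004,"ty":0.2,"tz":0.01,"wx":0,"wy":0,"wz":0},{"tx":-0.004,"ty":0.4,"tz":0.01,"wx":0,"wy":0,"wz":0},{"tx":-0.004,"ty":0.525,"tz":0.01,"wx":0,"wy":0,"wz":0},{"tx":-0.004,"ty":0.525,"tz":0.01,"wx":0,"wy":0,"wz":0}]'
python3 - <<'E'
from h import *
im=snap('wrist','w19.png');cv2.imwrite('pics/w19a.png',cv2.resize(im[:200,220:420],None,fx=3,fy=3))
p=np.load('p1.npy')
for r,f in((.1365,.48),(.1365,.4),(.1365,.3),(.1365,.2),(.1365,.1),(.1365,0),(.1365,-.03),(.118,0)):prong(pol(p,r,f),.03,p[2])
E
```

```text
t: 18.45
tcp_pos: [0.4984, 0.0049, 0.1074]
eef_rot: [-1.219, 1.192, -1.193]
contact_force: [-0.6, 0.0, -1.4]
grip_width: 0.251
t 0.170 0.005 -0.330 w [-0.0012 -0.0006  0.0003] rows turn 0.0 rows lin 0.6
t 0.071 0.005 -0.377 w [-0.0012 -0.0006  0.0003] rows turn 0.0 rows lin 0.6
t -0.057 0.005 -0.424 w [-0.0012 -0.0006  0.0003] rows turn 0.0 rows lin 0.7
t -0.189 0.004 -0.458 w [-0.0012 -0.0006  0.0003] rows turn 0.0 rows lin 0.8
t -0.324 0.004 -0.478 w [-0.0012 -0.0006  0.0003] rows turn 0.0 rows lin 0.9
t -0.460 0.004 -0.485 w [-0.0012 -0.0006  0.0003] rows turn 0.0 rows lin 1.1
t -0.501 0.004 -0.484 w [-0.0012 -0.0006  0.0003] rows turn 0.0 rows lin 1.1
t -0.461 0.005 -0.300 w [-0.0012 -0.0006  0.0003] rows turn 0.0 rows lin 0.9
```

View pics/w19a.png

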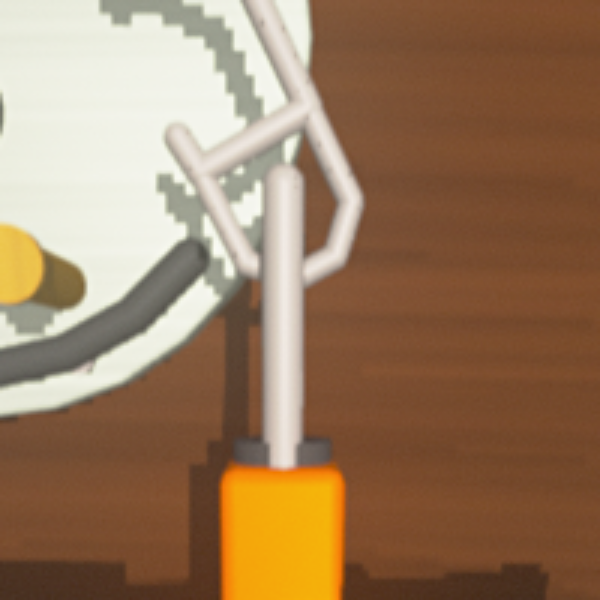

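```bash
python3 -m creep '[{"tx":0.06,"ty":0,"tz":-0.1,"wx":0,"wy":0,"wz":0},{"tx":0.12,"ty":0,"tz":-0.22,"wx":0,"wy":0,"wz":0},{"tx":0.17,"ty":0,"tz":-0.33,"wx":0,"wy":0,"wz":0},{"tx":0.07,"ty":0,"tz":-0.377,"wx":0,"wy":0,"wz":0},{"tx":-0.057,"ty":0,"tz":-0.424,"wx":0,"wy":0,"wz":0},{"tx":-0.19,"ty":0,"tz":-0.458,"wx":0,"wy":0,"wz":0},{"tx":-0.324,"ty":0,"tz":-0.478,"wx":0,"wy":0,"wz":0},{"tx":-0.45,"ty":0,"tz":-0.485,"wx":0,"wy":0,"wz":0},{"tx":-0.495,"ty":0,"tz":-0.485,"wx":0,"wy":0,"wz":0},{"tx":-0.495,"ty":0,"tz":-0.485,"wx":0,"wy":0,"wz":0}]'
python3 - <<'E'
from h import *
im=snap('wrist','w20.png');cv2.imwrite('pics/w20a.png',cv2.resize(im[:200,220:420],None,fx=3,fy=3))
p=np.load('p1.npy')
for r,f in((.1365,-.03),(.118,-.01)):prong(pol(p,r,f),.03,p[2])
E
```

```text
t: 19.75
tcp_pos: [0.4494, 0.0535, 0.1077]
eef_rot: [-1.219, 1.19, -1.194]
contact_force: [4.2, -0.3, -0.7]
grip_width: 0.25
t -0.006 0.004 -0.002 w [-0.0016 -0.0004  0.0004] rows turn 0.0 rows lin 0.0
t 0.023 0.005 0.182 w [-0.0016 -0.0004  0.0004] rows turn 0.0 rows lin 0.3
```

View pics/w20a.png

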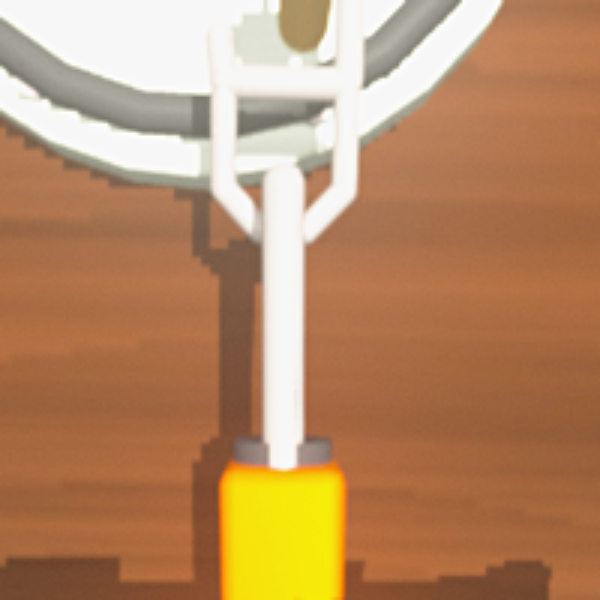

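```bash
python3 -m creep '[{"tx":0.02,"ty":0,"tz":0.06,"wx":0,"wy":0,"wz":0},{"tx":0.03,"ty":0,"tz":0.12,"wx":0,"wy":0,"wz":0},{"tx":0.03,"ty":0,"tz":0.18,"wx":0,"wy":0,"wz":0},{"tx":0.03,"ty":0,"tz":0.18,"wx":0,"wy":0,"wz":0}]'
python3 - <<'E'
from h import *
im=snap('wrist','w21.png');cv2.imwrite('pics/w21a.png',cv2.resize(im[:200,220:420],None,fx=3,fy=3))
E
```

```text
t: 20.3
tcp_pos: [0.4663, 0.0507, 0.1073]
eef_rot: [-1.221, 1.193, -1.192]
contact_force: [-0.1, 0.5, -1.3]
grip_width: 0.251
```

View pics/w21a.png

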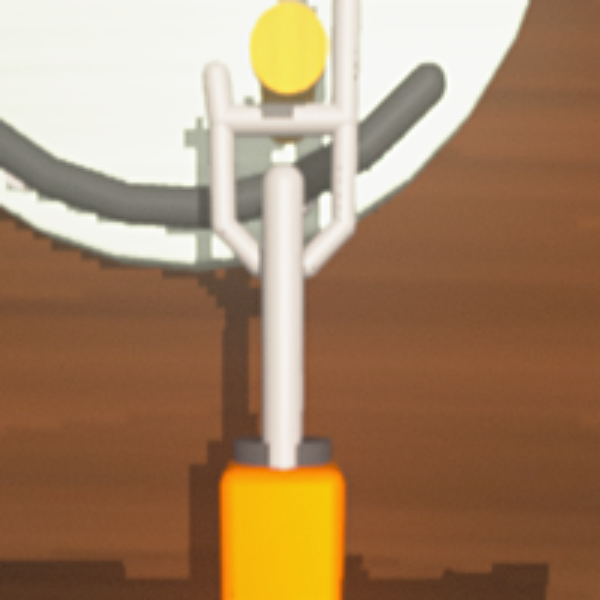

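```bash
python3 -m creep '[{"tx":0,"ty":-0.15,"tz":0,"wx":0,"wy":0,"wz":0},{"tx":0,"ty":-0.5,"tz":0,"wx":0,"wy":0,"wz":0},{"tx":-0.3,"ty":-1,"tz":-0.2,"wx":0,"wy":0,"wz":0},{"tx":-0.6,"ty":-1,"tz":-0.3,"wx":0,"wy":0,"wz":0}]'
python3 - <<'E'
from h import *
o=p2w('top',(243.9,207.7),.012);g=p2w('top',(260,197.9),.012);print(o,g,np.degrees(np.arctan2(*(g-o)[1::-1])))
a=np.arctan2(*(g-o)[1::-1])+np.pi/2
print(np.degrees(a))
go([o[0]-.06,o[1],.28],down(a-np.pi/2))
E
```

```text
t: 20.85
tcp_pos: [0.4344, 0.1106, 0.21]
eef_rot: [-1.218, 1.191, -1.194]
contact_force: [0.6, 1.3, -1.8]
grip_width: 0.254
[0.49142289 0.28173836 0.012     ] [0.52679624 0.22658258 0.012     ] -57.326518643949676
32.673481356050324
t -1.711 -0.700 0.009 w [-0.0015 -0.3491  0.0005] rows turn 2.9 rows lin 3.0
```

```bash
python3 -m creep '[{"tx":-0.5,"ty":-0.3,"tz":0,"wx":0,"wy":-0.1,"wz":0},{"tx":-1,"ty":-0.7,"tz":0,"wx":0,"wy":-0.2,"wz":0},{"tx":-1,"ty":-0.7,"tz":0,"wx":0,"wy":-0.3,"wz":0},{"tx":-1,"ty":-0.7,"tz":0,"wx":0,"wy":-0.35,"wz":0}]'
python3 - <<'E'
from h import *
go([.44,.27,.28],down(np.radians(-57.3)))
E
```

```text
t: 21.35
tcp_pos: [0.4303, 0.2113, 0.2801]
eef_rot: [-1.429, 0.774, -0.775]
contact_force: [-0.1, 0.9, -1.0]
grip_width: 0.247
t -0.439 0.001 0.401 w [-0.0002  0.0041  0.0006] rows turn 0.0 rows lin 1.0
```

```bash
python3 -m creep '[{"tx":-0.3,"ty":0,"tz":0.3,"wx":0,"wy":0,"wz":0},{"tx":-0.44,"ty":0,"tz":0.4,"wx":0,"wy":0,"wz":0},{"tx":-0.44,"ty":0,"tz":0.4,"wx":0,"wy":0,"wz":0},{"tx":-0.44,"ty":0,"tz":0.4,"wx":0,"wy":0,"wz":0}]'
python3 - <<'E'
from h import *
snap('wrist','w22.png')
E
```

```text
t: 21.85
tcp_pos: [0.4389, 0.2691, 0.2796]
eef_rot: [-1.431, 0.775, -0.774]
contact_force: [0.8, 0.1, -2.3]
grip_width: 0.253
```

View pics/w22.png

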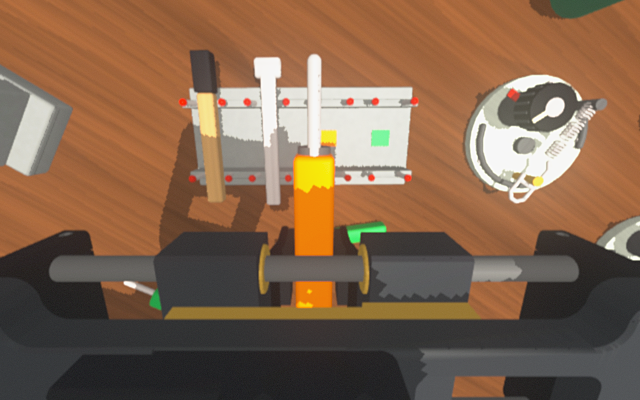

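```bash
cat > rack.py <<'E'
from h import *
def fitrack(f,st=None):
    im=cv2.imread(f);hsv=cv2.cvtColor(im,cv2.COLOR_BGR2HSV)
    m=(cv2.inRange(hsv,(0,170,120),(5,255,255))|cv2.inRange(hsv,(172,170,120),(180,255,255)))
    k,l,s,c=cv2.connectedComponentsWithStats(m)
    P=np.array([c[i] for i in range(1,k) if 8<s[i,4]<120]);W=np.array([p2w('wrist',q,.068) for q in P])[:,:2]
    mod=np.array([(x,y+e*1.0) for x in(-.04,.04) for y in(-.099,-.033,.033,.099) for e in(-.0175,.0175)])
    def T(p):
        c_,s_=np.cos(p[2]),np.sin(p[2]);return mod@np.array([[c_,s_],[-s_,c_]])+p[:2]
    p=np.array([.485,.31,np.radians(32.7)])
    for it in range(20):
        M=T(p);D=np.linalg.norm(W[:,None]-M[None],axis=2);j=D.argmin(1);ok=D.min(1)<(.03 if it<5 else .008)
        r=least_squares(lambda q:(T(q)[j[ok]]-W[ok]).ravel(),p,loss='soft_l1',f_scale=.002);p=r.x
    print(len(P),ok.sum(),'rack',p[:2].round(4),np.degrees(p[2]).round(2),'rms mm',1e3*np.sqrt((D.min(1)[ok]**2).mean()))
    return p,P,D.min(1)
if __name__=='__main__':
    p,P,D=fitrack(sys.argv[1]);print(P.round().tolist(),(D*1e3).round(1));np.save('rack.npy',p)
    c,s=np.cos(p[2]),np.sin(p[2])
    for n,y in(('home',-.033),('home2',-.099)):
        h=p[:2]+[-s*y,c*y];print(n,h.round(4),'patch px',w2p('wrist',(*h,.012)).round(1))
E
python3 rack.py pics/w22.png
```

```text
15 14 rack [0.4748 0.3107] 33.34 rms mm 2.5819525572116353
[[513.0, 94.0], [414.0, 100.0], [182.0, 102.0], [222.0, 102.0], [247.0, 102.0], [286.0, 101.0], [350.0, 101.0], [375.0, 101.0], [288.0, 178.0], [371.0, 177.0], [408.0, 178.0], [192.0, 179.0], [228.0, 178.0], [252.0, 178.0], [347.0, 178.0]] [102.    1.9   3.1   2.2   2.8   1.9   1.7   3.5   2.    3.4   2.2   3.4
   2.1   3.3   1.4]
home [0.4929 0.2831] patch px [327.9 137.8]
home2 [0.5292 0.228 ] patch px [380.3 137.5]
```

```bash
cat > pl.py <<'E'
from h import *
# usage: pl.py yrack underside_z [flip]  for grasp with tool underside at tool y U and along-offset
y=float(sys.argv[1]);u=float(sys.argv[2]);U=float(sys.argv[3]);off=float(sys.argv[4])
p=np.load('rack.npy');c,s=np.cos(p[2]),np.sin(p[2]);h=p[:2]+[-s*y,c*y]
a=p[2]+(np.pi if len(sys.argv)>5 else 0)
Rt=down(a-np.pi/2);go(np.array([h[0],h[1],u])-Rt@np.array([0,U,off]),Rt)
E
python3 pl.py -.033 .1 .0773 .001
```

```text
t 0.174 1.024 0.519 w [ 0.0011 -0.0033  0.0006] rows turn 0.0 rows lin 1.9
```

```bash
python3 -m creep '[{"tx":0.17,"ty":0.1,"tz":0.3,"wx":0.001,"wy":-0.003,"wz":0},{"tx":0.17,"ty":0.5,"tz":0.52,"wx":0.001,"wy":-0.003,"wz":0},{"tx":0.17,"ty":1,"tz":0.52,"wx":0.001,"wy":-0.003,"wz":0},{"tx":0.17,"ty":1,"tz":0.52,"wx":0.001,"wy":-0.003,"wz":0},{"tx":0.17,"ty":1,"tz":0.52,"wx":0.001,"wy":-0.003,"wz":0}]'
python3 - <<'E'
from h import *
snap('wrist','w23.png')
E
python3 pl.py -.033 .046 .0773 .001
```

```text
t: 22.52
tcp_pos: [0.4925, 0.2826, 0.1809]
eef_rot: [-1.429, 0.77, -0.773]
contact_force: [0.4, -0.0, -0.7]
grip_width: 0.251
t -0.003 0.583 -0.011 w [-0.002  -0.0006  0.0012] rows turn 0.0 rows lin 0.9
```

View pics/w23.png

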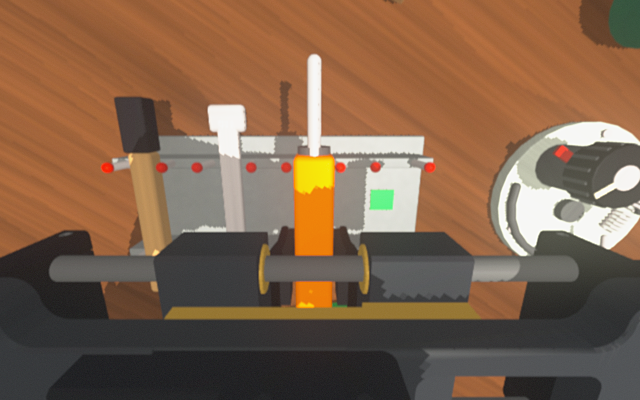

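```bash
python3 -m creep '[{"tx":-0.003,"ty":0.2,"tz":-0.01,"wx":-0.002,"wy":0,"wz":0.001},{"tx":-0.003,"ty":0.35,"tz":-0.01,"wx":-0.002,"wy":0,"wz":0.001},{"tx":-0.003,"ty":0.48,"tz":-0.01,"wx":-0.002,"wy":0,"wz":0.001},{"tx":-0.003,"ty":0.57,"tz":-0.01,"wx":-0.002,"wy":0,"wz":0.001},{"tx":-0.003,"ty":0.58,"tz":-0.01,"wx":-0.002,"wy":0,"wz":0.001}]'
python3 - <<'E'
from h import *
snap('wrist','w24.png')
E
python3 pl.py -.033 .045 .0773 .001
```

```text
t: 23.2
tcp_pos: [0.4919, 0.2826, 0.123]
eef_rot: [-1.431, 0.772, -0.771]
contact_force: [-0.6, -0.6, -2.5]
grip_width: 0.252
t 0.000 0.009 -0.000 w [ 0.0004 -0.0006  0.0001] rows turn 0.0 rows lin 0.0
```

View pics/w24.png

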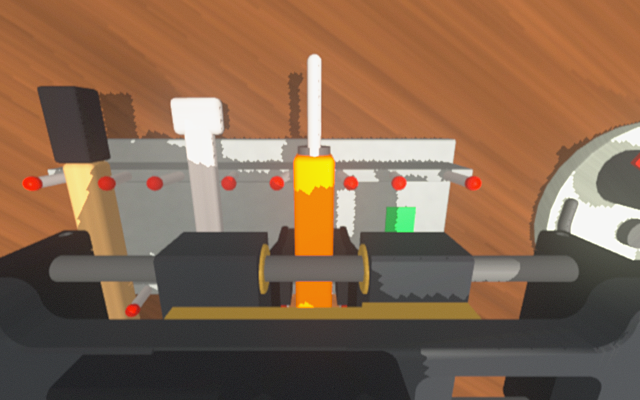

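Between the hooks, about 0.5 mm above the rails. Lower slightly, open, lift.

```bash
python3 -m creep '[{"tx":0,"ty":0.008,"tz":0,"wx":0,"wy":0,"wz":0}]'
python3 -m creep '[{"tx":0,"ty":0,"tz":0,"wx":0,"wy":0,"wz":0},{"tx":0,"ty":0,"tz":0,"wx":0,"wy":0,"wz":0},{"tx":0,"ty":0,"tz":0,"wx":0,"wy":0,"wz":0}]' 46
python3 -m creep '[{"tx":0,"ty":-0.2,"tz":0,"wx":0,"wy":0,"wz":0},{"tx":0,"ty":-0.6,"tz":0,"wx":0,"wy":0,"wz":0},{"tx":0,"ty":-1,"tz":0,"wx":0,"wy":0,"wz":0},{"tx":0,"ty":-1,"tz":-0.2,"wx":0,"wy":0,"wz":0}]'
python3 - <<'E'
from h import *
snap('wrist','w25.png')
E
```

```text
t: 23.38
tcp_pos: [0.4924, 0.2828, 0.1227]
eef_rot: [-1.429, 0.771, -0.772]
contact_force: [-0.2, 0.2, -1.8]
grip_width: 0.246
t: 23.75
tcp_pos: [0.4926, 0.2828, 0.123]
eef_rot: [-1.429, 0.771, -0.772]
contact_force: [-0.2, -0.3, -0.4]
grip_width: 0.486
t: 24.25
tcp_pos: [0.4789, 0.273, 0.2268]
eef_rot: [-1.421, 0.764, -0.777]
contact_force: [-0.1, -0.4, -0.4]
grip_width: 0.53
```

View pics/w25.png

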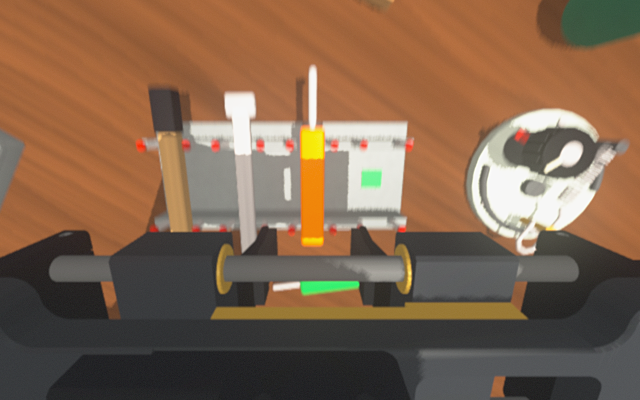

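```bash
cat > col.py <<'E'
from h import *
# col.py plate zdir_deg z back
n,zd,z,b=sys.argv[1],np.radians(float(sys.argv[2])),float(sys.argv[3]),float(sys.argv[4])
p=np.load(f'p{n}.npy');c=pw(p,.015,.038);print('collar',c.round(4),'plate yaw',np.degrees(p[2]).round(1))
go([c[0]-b*np.cos(zd),c[1]-b*np.sin(zd),z],down(zd-np.pi/2))
E
python3 col.py 1 25 .22 .05; python3 col.py 2 0 .22 .05;python3 col.py 3 -20 .22 .05
```

```text
collar [0.6453 0.1124] plate yaw 1.3
t 2.194 0.049 0.066 w [-0.0005  0.0924  0.0005] rows turn 0.8 rows lin 3.5
collar [ 0.6128 -0.1592] plate yaw -6.9
t 4.083 0.049 -1.620 w [-0.0006  0.3702  0.0004] rows turn 3.1 rows lin 7.0
collar [ 0.5206 -0.3349] plate yaw -32.5
t 4.918 0.049 -3.237 w [-7.000e-04  5.924e-01  3.000e-04] rows turn 5.0 rows lin 9.4
```

```bash
python3 -m creep '[{"tx":0.5,"ty":-0.2,"tz":0,"wx":0,"wy":0.05,"wz":0},{"tx":1,"ty":-0.2,"tz":0,"wx":0,"wy":0.09,"wz":0},{"tx":1,"ty":-0.2,"tz":0,"wx":0,"wy":0.09,"wz":0}]' 62
python3 -m creep '[{"tx":0.5,"ty":0.1,"tz":0.05,"wx":0,"wy":0,"wz":0},{"tx":1,"ty":0.2,"tz":0.1,"wx":0,"wy":0,"wz":0}]'
python3 col.py 1 25 .22 .05
```

```text
t: 24.68
tcp_pos: [0.5312, 0.1849, 0.245]
eef_rot: [-1.383, 0.88, -0.885]
contact_force: [0.1, 0.5, -1.4]
grip_width: 0.701
t: 24.92
tcp_pos: [0.5825, 0.0986, 0.2247]
eef_rot: [-1.384, 0.879, -0.883]
contact_force: [0.5, 0.2, -0.5]
grip_width: 0.713
collar [0.6453 0.1124] plate yaw 1.3
t 0.140 0.047 0.127 w [-0.0013  0.0008  0.0007] rows turn 0.0 rows lin 0.3
```

```bash
python3 -m creep '[{"tx":0.14,"ty":0.04,"tz":0.13,"wx":0,"wy":0,"wz":0},{"tx":0.14,"ty":0.04,"tz":0.13,"wx":0,"wy":0,"wz":0},{"tx":0.14,"ty":0.04,"tz":0.13,"wx":0,"wy":0,"wz":0}]'
python3 - <<'E'
from h import *
im=snap('wrist','w26.png');cv2.imwrite('pics/w26a.png',cv2.resize(im[60:260,200:460],None,fx=3,fy=3))
p=np.load('p1.npy');print((w2p('wrist',(*pw(p,.015,.038),.075))-[200,60])*3,(w2p('wrist',(*pw(p,.015,.062),.074))-[200,60])*3)
E
```

```text
t: 25.3
tcp_pos: [0.5988, 0.0926, 0.2203]
eef_rot: [-1.385, 0.88, -0.88]
contact_force: [-0.5, -0.9, 0.4]
grip_width: 0.716
[349.94132512 268.06834893] [271.07081411 232.51330354]
```

View pics/w26a.png

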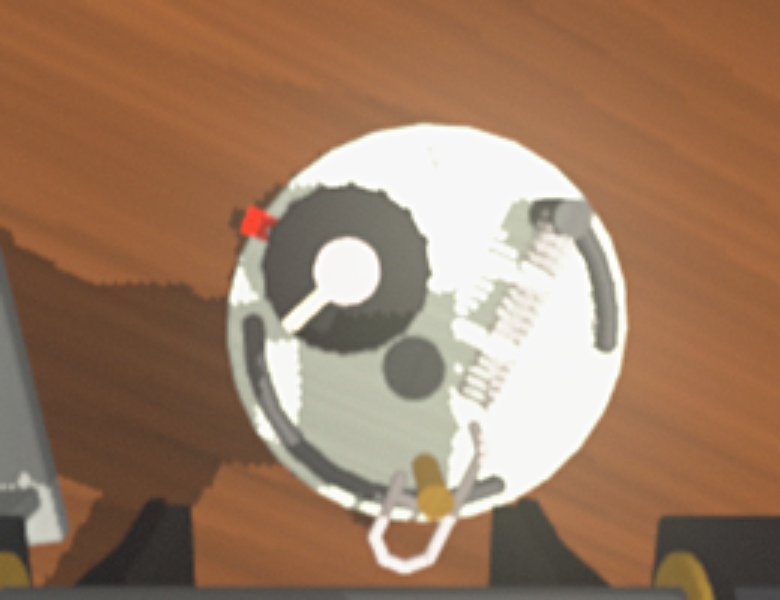

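```bash
cat > ang.py <<'E'
from h import *
# ang.py plate cx cy tipx tipy (full-image px)
n=sys.argv[1];a=np.array(sys.argv[2:],float)
p=np.load(f'p{n}.npy');c=p2w('wrist',a[:2],.076);t=p2w('wrist',a[2:4],.074)
d=t-c;ln=np.degrees(np.arctan2(d[1],d[0]));red=np.degrees(p[2])+90
print('center',c.round(4),'model',pw(p,.015,.038).round(4),'line',ln.round(1),'red',red.round(1),'cw needed',((ln-red+180)%360-180).round(1),'len',np.linalg.norm(d[:2]).round(4))
if len(a)>4:
    r=p2w('wrist',a[4:6],.05);d=r-c;print('red measured dir(z .05)',np.degrees(np.arctan2(d[1],d[0])).round(1),np.linalg.norm(d[:2]).round(4))
E
python3 ang.py 1 315.7 150 296 169.3 285 134; python3 col.py 1 25 .119 0
```

```text
center [0.6445 0.1129 0.076 ] model [0.6453 0.1124] line 159.7 red 91.3 cw needed 68.3 len 0.0237
red measured dir(z .05) 91.9 0.0304
collar [0.6453 0.1124] plate yaw 1.3
t 0.019 1.015 0.503 w [-0.0004  0.0018  0.    ] rows turn 0.0 rows lin 1.8
```

```bash
python3 - <<'E'
from h import *
print(arm.state()['joints'].round(3))
E
python3 col.py 1 100 .14 0;python3 col.py 1 -30 .14 0
```

```text
[-0.031  0.589  1.549  0.     1.003  1.101]
collar [0.6453 0.1124] plate yaw 1.3
t 0.019 0.805 0.503 w [-3.000e-04 -8.316e-01  3.000e-04] rows turn 7.0 rows lin 1.5
collar [0.6453 0.1124] plate yaw 1.3
t 0.019 0.805 0.503 w [-4.000e-04  6.129e-01 -2.000e-04] rows turn 5.2 rows lin 1.5
```

```bash
python3 -m creep '[{"tx":0.02,"ty":0.1,"tz":0.25,"wx":0,"wy":-0.11,"wz":0},{"tx":0.02,"ty":0.3,"tz":0.5,"wx":0,"wy":-0.22,"wz":0},{"tx":0.02,"ty":0.3,"tz":0.5,"wx":0,"wy":-0.33,"wz":0},{"tx":0.02,"ty":0.3,"tz":0.5,"wx":0,"wy":-0.44,"wz":0},{"tx":0.02,"ty":0.3,"tz":0.5,"wx":0,"wy":-0.55,"wz":0},{"tx":0.02,"ty":0.3,"tz":0.5,"wx":0,"wy":-0.66,"wz":0},{"tx":0.02,"ty":0.3,"tz":0.5,"wx":0,"wy":-0.77,"wz":0},{"tx":0.02,"ty":0.3,"tz":0.5,"wx":0,"wy":-0.83,"wz":0},{"tx":0.02,"ty":0.3,"tz":0.5,"wx":0,"wy":-0.83,"wz":0}]'
python3 col.py 1 100 .119 0
python3 - <<'E'
from h import *
im=snap('wrist','w27.png');cv2.imwrite('pics/w27a.png',cv2.resize(im[100:320,200:460],None,fx=3,fy=2.7))
E
```

```text
t: 26.48
tcp_pos: [0.6441, 0.1133, 0.1909]
eef_rot: [-1.566, -0.136, 0.135]
contact_force: [0.4, -0.4, 0.1]
grip_width: 0.711
collar [0.6453 0.1124] plate yaw 1.3
t 0.010 0.719 -0.012 w [-0.0002 -0.0013  0.0001] rows turn 0.0 rows lin 1.2
```

View pics/w27a.png

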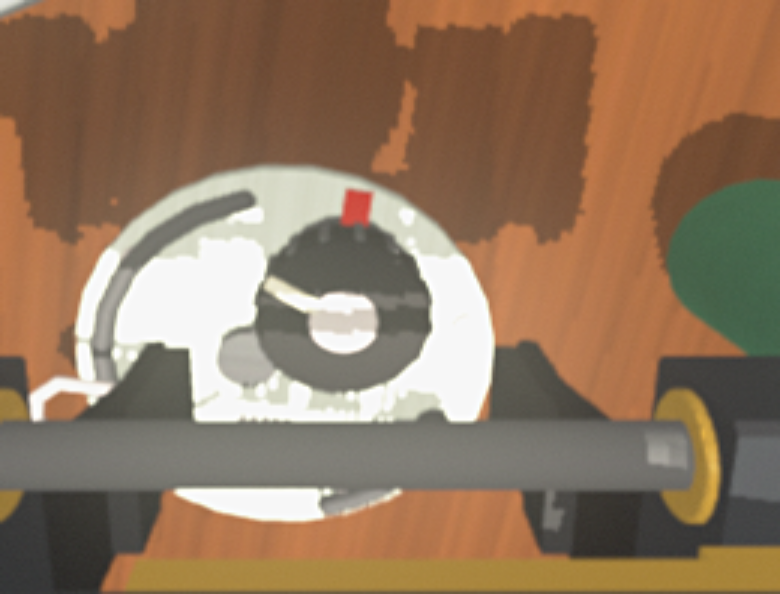

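Run:
```python
from h import *
print(p2w('top',(285,117),.12))
print(arm.look_for('top','spraycan')[:2])
im=snap('top','t1.png');cv2.imwrite('pics/t1a.png',cv2.resize(im[90:190,240:380],None,fx=5,fy=5))
```

```text
[0.78575183 0.13711252 0.12      ]
[{'point': [239.2, 212.8], 'conf': 0.72}, {'point': [286.2, 124.1], 'conf': 0.7}]
```

View pics/t1a.png

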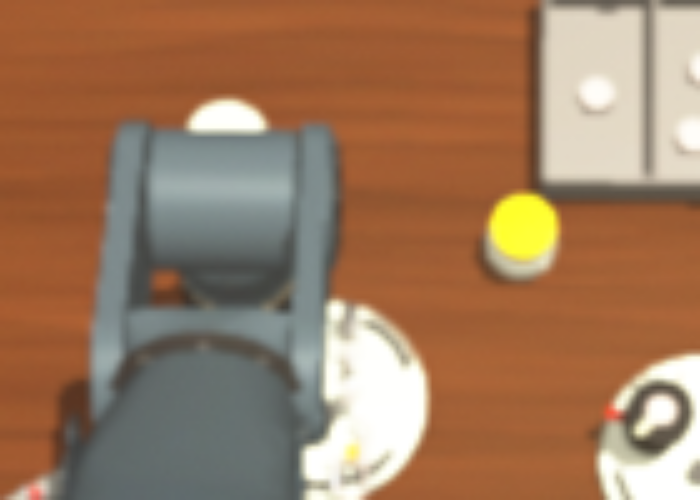

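```bash
python3 -m creep '[{"tx":0.01,"ty":0.3,"tz":-0.012,"wx":0,"wy":0,"wz":0},{"tx":0.01,"ty":0.55,"tz":-0.012,"wx":0,"wy":0,"wz":0},{"tx":0.01,"ty":0.71,"tz":-0.012,"wx":0,"wy":0,"wz":0},{"tx":0.01,"ty":0.71,"tz":-0.012,"wx":0,"wy":0,"wz":0}]'
python3 -m creep '[{"tx":0,"ty":0,"tz":0,"wx":0,"wy":0,"wz":0},{"tx":0,"ty":0,"tz":0,"wx":0,"wy":0,"wz":0},{"tx":0,"ty":0,"tz":0,"wx":0,"wy":0,"wz":0}]' 30
```

```text
t: 27.12
tcp_pos: [0.645, 0.1118, 0.1185]
eef_rot: [-1.566, -0.133, 0.136]
contact_force: [-0.1, 0.4, 1.2]
grip_width: 0.711
t: 27.5
tcp_pos: [0.6449, 0.1117, 0.1194]
eef_rot: [-1.566, -0.133, 0.136]
contact_force: [-1.9, -0.1, 3.5]
grip_width: 0.544
```

```bash
python3 -m creep '[{"tx":0,"ty":0,"tz":0,"wx":0,"wy":0.08,"wz":0},{"tx":0,"ty":0,"tz":0,"wx":0,"wy":0.18,"wz":0},{"tx":0,"ty":0,"tz":0,"wx":0,"wy":0.29,"wz":0},{"tx":0,"ty":0,"tz":0,"wx":0,"wy":0.4,"wz":0},{"tx":0,"ty":0,"tz":0,"wx":0,"wy":0.51,"wz":0},{"tx":0,"ty":0,"tz":0,"wx":0,"wy":0.62,"wz":0},{"tx":0,"ty":0,"tz":0,"wx":0,"wy":0.71,"wz":0},{"tx":0,"ty":0,"tz":0,"wx":0,"wy":0.759,"wz":0},{"tx":0,"ty":0,"tz":0,"wx":0,"wy":0.759,"wz":0}]'
python3 col.py 1 31.7 .119 0
python3 - <<'E'
from h import *
im=snap('wrist','w28.png')
E
```

```text
t: 28.62
tcp_pos: [0.6442, 0.112, 0.1194]
eef_rot: [-1.422, 0.798, -0.792]
contact_force: [-2.3, 0.9, 1.0]
grip_width: 0.543
collar [0.6453 0.1124] plate yaw 1.3
t 0.003 0.004 0.011 w [ 0.0018 -0.0016 -0.0015] rows turn 0.0 rows lin 0.0
```

View pics/w28.png

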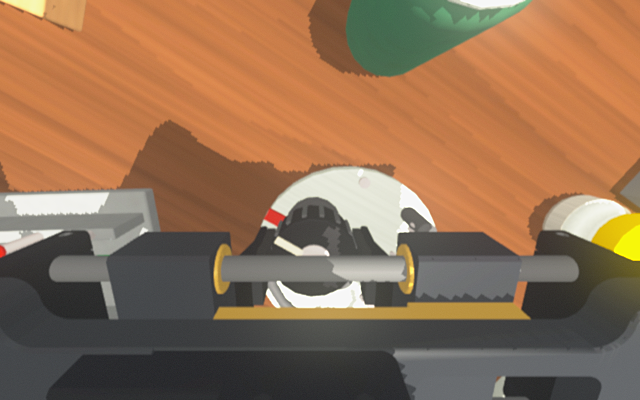

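```bash
python3 -m creep '[{"tx":0,"ty":0,"tz":0,"wx":0,"wy":0,"wz":0},{"tx":0,"ty":0,"tz":0,"wx":0,"wy":0,"wz":0},{"tx":0,"ty":0,"tz":0,"wx":0,"wy":0,"wz":0}]' 64
python3 -m creep '[{"tx":0,"ty":-0.2,"tz":0,"wx":0,"wy":0,"wz":0},{"tx":0,"ty":-0.5,"tz":0,"wx":0,"wy":0,"wz":0},{"tx":0,"ty":-1,"tz":-0.4,"wx":0,"wy":0,"wz":0},{"tx":0,"ty":-1,"tz":-0.5,"wx":0,"wy":0,"wz":0},{"tx":0,"ty":-1,"tz":-0.5,"wx":0,"wy":0,"wz":0}]'
python3 - <<'E'
from h import *
im=snap('wrist','w29.png');cv2.imwrite('pics/w29a.png',cv2.resize(im[60:260,200:460],None,fx=3,fy=3))
E
```

```text
t: 29.05
tcp_pos: [0.6448, 0.1119, 0.1197]
eef_rot: [-1.422, 0.796, -0.792]
contact_force: [-0.3, -0.2, 0.4]
grip_width: 0.715
t: 29.68
tcp_pos: [0.6021, 0.0854, 0.2208]
eef_rot: [-1.421, 0.796, -0.794]
contact_force: [0.1, 0.0, -0.6]
grip_width: 0.732
```

View pics/w29a.png

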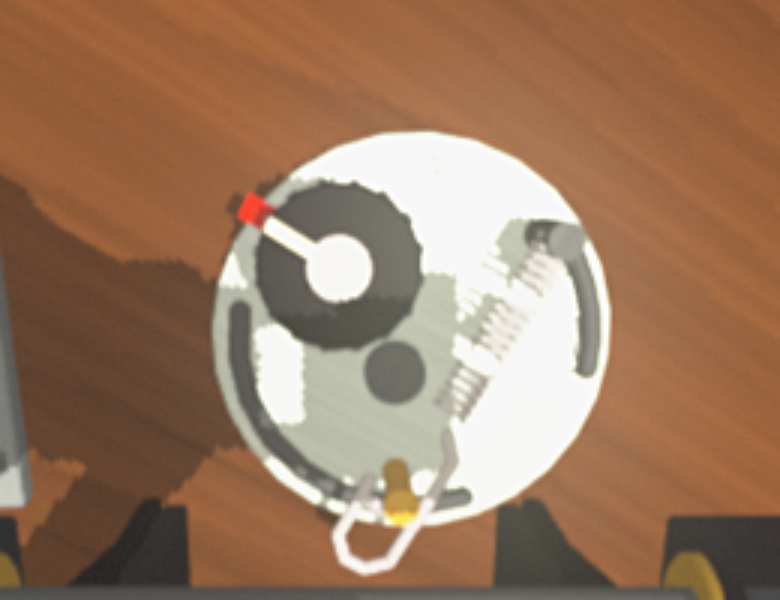

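```bash
python3 ang.py 1 312.7 149.3 288 133.5 285 130; python3 col.py 2 30 .22 .05;  python3 col.py 2 91 .22 .03
```

```text
center [0.6444 0.1134 0.076 ] model [0.6453 0.1124] line 89.6 red 91.3 cw needed -1.7 len 0.0241
red measured dir(z .05) 91.1 0.0293
collar [ 0.6128 -0.1592] plate yaw -6.9
t 2.127 -0.002 -1.692 w [ 0.0009  0.0174 -0.001 ] rows turn 0.1 rows lin 4.3
collar [ 0.6128 -0.1592] plate yaw -6.9
t 2.399 -0.003 -1.345 w [ 3.000e-04 -6.604e-01 -1.400e-03] rows turn 5.6 rows lin 4.4
```

```bash
python3 -m creep '[{"tx":0.5,"ty":0,"tz":-0.3,"wx":0,"wy":0,"wz":0},{"tx":1,"ty":0,"tz":-0.6,"wx":0,"wy":0,"wz":0}]'
python3 -m creep '[{"tx":0.5,"ty":0,"tz":-0.3,"wx":0,"wy":-0.1,"wz":0},{"tx":1,"ty":0,"tz":-0.6,"wx":0,"wy":-0.2,"wz":0},{"tx":1,"ty":0,"tz":-0.6,"wx":0,"wy":-0.31,"wz":0},{"tx":1,"ty":0,"tz":-0.6,"wx":0,"wy":-0.42,"wz":0},{"tx":1,"ty":0,"tz":-0.6,"wx":0,"wy":-0.53,"wz":0},{"tx":1,"ty":0,"tz":-0.6,"wx":0,"wy":-0.64,"wz":0}]'
python3 col.py 2 91 .22 .05
```

```text
t: 29.98
tcp_pos: [0.6042, -0.0311, 0.2186]
eef_rot: [-1.422, 0.795, -0.79]
contact_force: [1.2, -0.1, 0.1]
grip_width: 0.735
t: 30.72
tcp_pos: [0.6061, -0.1475, 0.2167]
eef_rot: [-1.569, 0.008, -0.001]
contact_force: [-0.3, -0.1, -1.6]
grip_width: 0.738
collar [ 0.6128 -0.1592] plate yaw -6.9
t 0.079 -0.035 -0.616 w [-0.0013 -0.0149 -0.003 ] rows turn 0.1 rows lin 1.0
```

```bash
python3 -m creep '[{"tx":0.08,"ty":-0.03,"tz":-0.4,"wx":-0.001,"wy":-0.015,"wz":-0.003},{"tx":0.08,"ty":-0.03,"tz":-0.6,"wx":-0.001,"wy":-0.015,"wz":-0.003},{"tx":0.08,"ty":-0.03,"tz":-0.6,"wx":-0.001,"wy":-0.015,"wz":-0.003},{"tx":0.08,"ty":-0.03,"tz":-0.6,"wx":-0.001,"wy":-0.015,"wz":-0.003}]'
python3 - <<'E'
from h import *
im=snap('wrist','w30.png');cv2.imwrite('pics/w30a.png',cv2.resize(im[60:260,200:460],None,fx=3,fy=3))
E
```

```text
t: 31.22
tcp_pos: [0.6133, -0.2066, 0.2188]
eef_rot: [-1.569, -0.012, 0.015]
contact_force: [-0.0, -0.0, -0.2]
grip_width: 0.737
```

View pics/w30a.png

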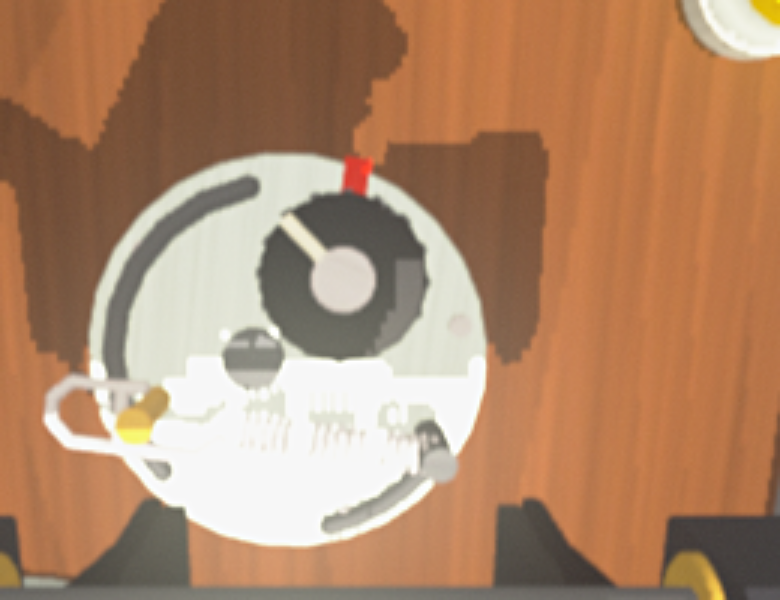

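```bash
python3 ang.py 2 314.3 153 295.7 132.3 318.8 119;  python3 - <<'E'
from h import *
print(arm.state()['joints'].round(2))
c=p2w('wrist',(314.3,153),.076)
go([c[0],c[1],.119],down(np.radians(91-90)))
E
```

```text
center [ 0.6124 -0.1578  0.076 ] model [ 0.6128 -0.1592] line 133.6 red 83.1 cw needed 50.5 len 0.0227
red measured dir(z .05) 82.7 0.0279
[-0.5   0.64  1.44  0.    1.06 -0.52]
t 0.001 1.001 0.484 w [-0.0012  0.0003 -0.0009] rows turn 0.0 rows lin 1.8
```

```bash
python3 -m creep '[{"tx":0,"ty":0.1,"tz":0.4,"wx":0,"wy":0,"wz":0},{"tx":0,"ty":0.3,"tz":0.484,"wx":-0.001,"wy":0,"wz":-0.001},{"tx":0,"ty":0.6,"tz":0.484,"wx":-0.001,"wy":0,"wz":-0.001},{"tx":0,"ty":0.9,"tz":0.484,"wx":-0.001,"wy":0,"wz":-0.001},{"tx":0,"ty":1,"tz":0.484,"wx":-0.001,"wy":0,"wz":-0.001},{"tx":0,"ty":1,"tz":0.484,"wx":-0.001,"wy":0,"wz":-0.001}]' 62
python3 -m creep '[{"tx":0,"ty":0,"tz":0,"wx":0,"wy":0,"wz":0},{"tx":0,"ty":0,"tz":0,"wx":0,"wy":0,"wz":0},{"tx":0,"ty":0,"tz":0,"wx":0,"wy":0,"wz":0}]' 30
```

```text
t: 32.02
tcp_pos: [0.6121, -0.1571, 0.1189]
eef_rot: [-1.57, -0.014, 0.015]
contact_force: [-0.2, 0.4, 0.2]
grip_width: 0.715
t: 32.4
tcp_pos: [0.6125, -0.1574, 0.1201]
eef_rot: [-1.57, -0.015, 0.014]
contact_force: [-0.2, 0.5, 4.3]
grip_width: 0.543
```

Turn 50.5° → 0.561.

```bash
python3 -m creep '[{"tx":0,"ty":0,"tz":0,"wx":0,"wy":0.08,"wz":0},{"tx":0,"ty":0,"tz":0,"wx":0,"wy":0.18,"wz":0},{"tx":0,"ty":0,"tz":0,"wx":0,"wy":0.29,"wz":0},{"tx":0,"ty":0,"tz":0,"wx":0,"wy":0.4,"wz":0},{"tx":0,"ty":0,"tz":0,"wx":0,"wy":0.5,"wz":0},{"tx":0,"ty":0,"tz":0,"wx":0,"wy":0.56,"wz":0},{"tx":0,"ty":0,"tz":0,"wx":0,"wy":0.56,"wz":0}]'
python3 -m creep '[{"tx":0,"ty":0,"tz":0,"wx":0,"wy":0,"wz":0},{"tx":0,"ty":0,"tz":0,"wx":0,"wy":0,"wz":0},{"tx":0,"ty":0,"tz":0,"wx":0,"wy":0,"wz":0}]' 64
python3 -m creep '[{"tx":0,"ty":-0.2,"tz":0,"wx":0,"wy":0,"wz":0},{"tx":0,"ty":-0.5,"tz":0,"wx":0,"wy":0,"wz":0},{"tx":0,"ty":-1,"tz":-0.4,"wx":0,"wy":0,"wz":0},{"tx":0,"ty":-1,"tz":-0.5,"wx":0,"wy":0,"wz":0},{"tx":0,"ty":-1,"tz":-0.5,"wx":0,"wy":0,"wz":0}]'
python3 - <<'E'
from h import *
im=snap('wrist','w31.png');cv2.imwrite('pics/w31a.png',cv2.resize(im[60:260,200:460],None,fx=3,fy=3))
E
```

```text
t: 33.28
tcp_pos: [0.6133, -0.1578, 0.1201]
eef_rot: [-1.464, 0.67, -0.674]
contact_force: [2.2, -0.1, -3.7]
grip_width: 0.542
t: 33.65
tcp_pos: [0.6131, -0.1577, 0.1203]
eef_rot: [-1.464, 0.67, -0.674]
contact_force: [-0.8, -0.3, -0.4]
grip_width: 0.725
t: 34.28
tcp_pos: [0.5742, -0.1905, 0.2201]
eef_rot: [-1.463, 0.671, -0.674]
contact_force: [-0.4, 0.2, -0.6]
grip_width: 0.736
```

View pics/w31a.png

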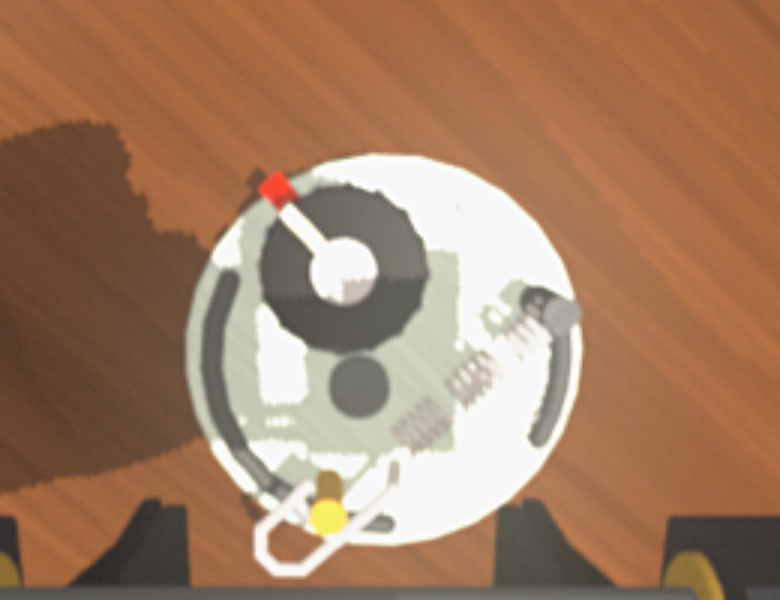

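```bash
python3 ang.py 2 314.5 150 294 128.7 292.3 123.2;  python3 col.py 3 65 .22 .05
```

```text
center [ 0.6126 -0.1571  0.076 ] model [ 0.6128 -0.1592] line 85.2 red 83.1 cw needed 2.1 len 0.0241
red measured dir(z .05) 83.6 0.0293
collar [ 0.5206 -0.3349] plate yaw -32.5
t 0.955 -0.009 -1.809 w [-9.000e-04 -2.702e-01  2.000e-04] rows turn 2.3 rows lin 3.3
```

```bash
python3 -m creep '[{"tx":0.3,"ty":0,"tz":-0.5,"wx":0,"wy":-0.05,"wz":0},{"tx":0.5,"ty":0,"tz":-1,"wx":0,"wy":-0.1,"wz":0}]' 62
python3 col.py 3 65 .22 .05
```

```text
t: 34.58
tcp_pos: [0.5315, -0.293, 0.2174]
eef_rot: [-1.499, 0.547, -0.546]
contact_force: [0.2, -1.1, -0.0]
grip_width: 0.715
collar [ 0.5206 -0.3349] plate yaw -32.5
t 0.315 -0.027 -0.874 w [-0.0012 -0.1668 -0.0009] rows turn 1.4 rows lin 1.5
```

```bash
python3 -m creep '[{"tx":0.15,"ty":0,"tz":-0.5,"wx":0,"wy":-0.08,"wz":0},{"tx":0.31,"ty":-0.03,"tz":-0.87,"wx":-0.001,"wy":-0.167,"wz":-0.001},{"tx":0.31,"ty":-0.03,"tz":-0.87,"wx":-0.001,"wy":-0.167,"wz":-0.001},{"tx":0.31,"ty":-0.03,"tz":-0.87,"wx":-0.001,"wy":-0.167,"wz":-0.001}]'
python3 - <<'E'
from h import *
im=snap('wrist','w32.png');cv2.imwrite('pics/w32a.png',cv2.resize(im[60:260,200:460],None,fx=3,fy=3))
E
```

```text
t: 35.08
tcp_pos: [0.4993, -0.3783, 0.2186]
eef_rot: [-1.541, 0.344, -0.34]
contact_force: [0.6, 1.0, 0.1]
grip_width: 0.714
```

View pics/w32a.png

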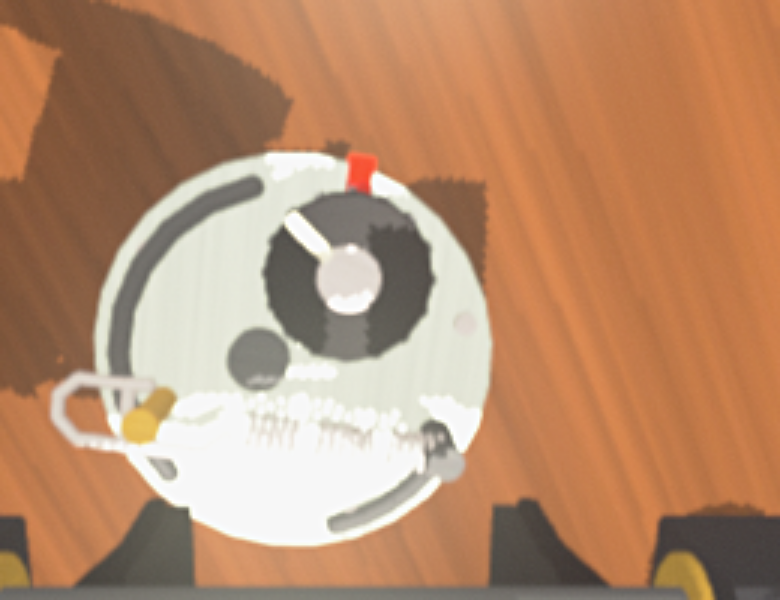

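```bash
python3 ang.py 3 316.3 152.7 297 132 320.3 118.3;  python3 - <<'E'
from h import *
c=p2w('wrist',(316.3,152.7),.076)
go([c[0],c[1],.119],down(np.radians(65-90)))
E
```

```text
center [ 0.5211 -0.3343  0.076 ] model [ 0.5206 -0.3349] line 108.7 red 57.5 cw needed 51.2 len 0.0231
red measured dir(z .05) 57.5 0.0281
t 0.015 1.000 0.484 w [-0.0012  0.0005 -0.0015] rows turn 0.0 rows lin 1.8
```

```bash
python3 -m creep '[{"tx":0.015,"ty":0.1,"tz":0.4,"wx":0,"wy":0,"wz":0},{"tx":0.015,"ty":0.3,"tz":0.484,"wx":-0.001,"wy":0,"wz":-0.001},{"tx":0.015,"ty":0.6,"tz":0.484,"wx":-0.001,"wy":0,"wz":-0.001},{"tx":0.015,"ty":0.9,"tz":0.484,"wx":-0.001,"wy":0,"wz":-0.001},{"tx":0.015,"ty":1,"tz":0.484,"wx":-0.001,"wy":0,"wz":-0.001},{"tx":0.015,"ty":1,"tz":0.484,"wx":-0.001,"wy":0,"wz":-0.001}]' 62
python3 -m creep '[{"tx":0,"ty":0,"tz":0,"wx":0,"wy":0,"wz":0},{"tx":0,"ty":0,"tz":0,"wx":0,"wy":0,"wz":0},{"tx":0,"ty":0,"tz":0,"wx":0,"wy":0,"wz":0}]' 30
python3 -m creep '[{"tx":0,"ty":0,"tz":0,"wx":0,"wy":0.08,"wz":0},{"tx":0,"ty":0,"tz":0,"wx":0,"wy":0.18,"wz":0},{"tx":0,"ty":0,"tz":0,"wx":0,"wy":0.29,"wz":0},{"tx":0,"ty":0,"tz":0,"wx":0,"wy":0.4,"wz":0},{"tx":0,"ty":0,"tz":0,"wx":0,"wy":0.5,"wz":0},{"tx":0,"ty":0,"tz":0,"wx":0,"wy":0.57,"wz":0},{"tx":0,"ty":0,"tz":0,"wx":0,"wy":0.57,"wz":0}]'
python3 -m creep '[{"tx":0,"ty":0,"tz":0,"wx":0,"wy":0,"wz":0},{"tx":0,"ty":0,"tz":0,"wx":0,"wy":0,"wz":0},{"tx":0,"ty":0,"tz":0,"wx":0,"wy":0,"wz":0}]' 64
python3 -m creep '[{"tx":0,"ty":-0.2,"tz":0,"wx":0,"wy":0,"wz":0},{"tx":0,"ty":-0.5,"tz":0,"wx":0,"wy":0,"wz":0},{"tx":0,"ty":-1,"tz":-0.4,"wx":0,"wy":0,"wz":0},{"tx":0,"ty":-1,"tz":-0.5,"wx":0,"wy":0,"wz":0},{"tx":0,"ty":-1,"tz":-0.5,"wx":0,"wy":0,"wz":0}]'
python3 - <<'E'
from h import *
im=snap('wrist','w33.png');cv2.imwrite('pics/w33a.png',cv2.resize(im[60:260,200:460],None,fx=3,fy=3))
E
```

```text
t: 35.88
tcp_pos: [0.5213, -0.3332, 0.1185]
eef_rot: [-1.542, 0.342, -0.339]
contact_force: [0.2, 0.3, 0.5]
grip_width: 0.708
t: 36.25
tcp_pos: [0.5219, -0.3336, 0.1196]
eef_rot: [-1.543, 0.341, -0.341]
contact_force: [0.4, 0.6, 2.5]
grip_width: 0.541
t: 37.12
tcp_pos: [0.5228, -0.3347, 0.1197]
eef_rot: [-1.314, 1.027, -1.032]
contact_force: [4.3, -3.5, -5.5]
grip_width: 0.548
t: 37.5
tcp_pos: [0.5225, -0.3344, 0.1199]
eef_rot: [-1.314, 1.027, -1.031]
contact_force: [-0.1, 0.1, 0.2]
grip_width: 0.718
t: 38.12
tcp_pos: [0.4729, -0.346, 0.2198]
eef_rot: [-1.313, 1.028, -1.031]
contact_force: [0.3, -0.5, -0.1]
grip_width: 0.732
```

View pics/w33a.png

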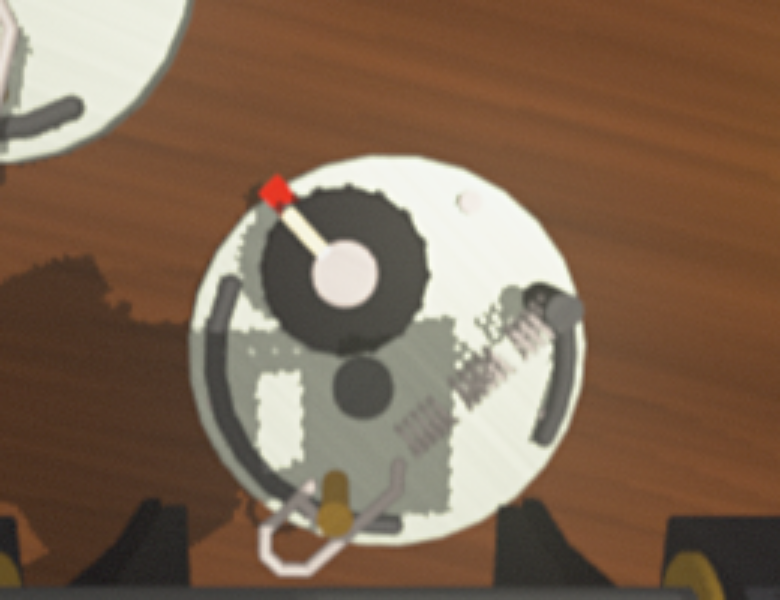

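```bash
python3 ang.py 3 315 151.3 294.3 128.7 292.3 124
python3 - <<'E'
from h import *
# precise line angle by whitish pixel fit in annulus for last pictures
k=arm.get_calibration('wrist');K=k['intrinsics'];Tc=k['tool_from_camera']
def T(pos,rv):
    W=np.eye(4);W[:3,:3]=R.from_rotvec(rv).as_matrix();W[:3,3]=pos;return K,W@Tc
for n,f,pos,rv,c in((1,'w29',[.6021,.0854,.2208],[-1.421,.796,-.794],(312.7,149.3)),(2,'w31',[.5742,-.1905,.2201],[-1.463,.671,-.674],(314.5,150.2)),(3,'w33',[.4729,-.346,.2198],[-1.313,1.028,-1.031],(315,151.3))):
    KT=T(pos,rv);im=cv2.imread(f'pics/{f}.png');p=np.load(f'p{n}.npy')
    C=p2w(None,c,.076,KT=KT)
    # sample polar profile
    A=np.radians(np.degrees(p[2])+90+np.arange(-25,25.1,.5));v=[]
    for a in A:
        s=0
        for r in np.arange(.013,.022,.001):
            u=w2p(None,(C[0]+r*np.cos(a),C[1]+r*np.sin(a),.074),KT=KT).astype(np.float32)
            s+=float(cv2.getRectSubPix(im,(1,1),(float(u[0]),float(u[1]))).mean())
        v.append(s)
    v=np.array(v);w=np.clip(v-v.min()-.5*(v.max()-v.min()),0,None)
    print(n,'line-red deg',np.degrees((w*A).sum()/w.sum()-p[2]).round(2)-90)
    h=cv2.cvtColor(im,cv2.COLOR_BGR2HSV);m=cv2.inRange(h,(0,170,120),(6,255,255))|cv2.inRange(h,(172,170,120),(180,255,255));m[:, :250]=0;m[:, 340:]=0;m[160:]=0
    y,x=np.nonzero(m);r=p2w(None,(x.mean(),y.mean()),.048,KT=KT)-C;print('red',(np.degrees(np.arctan2(r[1],r[0])-p[2])-90).round(2))
E
```

```text
center [ 0.521  -0.3346  0.076 ] model [ 0.5206 -0.3349] line 56.9 red 57.5 cw needed -0.6 len 0.025
red measured dir(z .05) 56.9 0.0298
1 line-red deg -1.0400000000000063
red 0.08
2 line-red deg 2.280000000000001
red -0.02
3 line-red deg 0.8199999999999932
red 0.09
```

```bash
python3 col.py 2 5 .21 .05
```

```text
collar [ 0.6128 -0.1592] plate yaw -6.9
t -1.555 0.092 1.307 w [-0.0008  0.0982  0.0001] rows turn 0.8 rows lin 3.3
```

```bash
python3 -m creep '[{"tx":-0.5,"ty":0,"tz":0.3,"wx":0,"wy":0.05,"wz":0},{"tx":-1,"ty":0,"tz":0.8,"wx":0,"wy":0.1,"wz":0}]' 62
python3 col.py 2 5 .21 .05
```

```text
t: 38.42
tcp_pos: [0.5224, -0.2351, 0.2173]
eef_rot: [-1.245, 1.153, -1.148]
contact_force: [0.1, -0.3, -0.4]
grip_width: 0.715
collar [ 0.6128 -0.1592] plate yaw -6.9
t -0.681 0.074 0.462 w [ 0.001  -0.005  -0.0019] rows turn 0.0 rows lin 1.3
```

```bash
python3 -m creep '[{"tx":-0.4,"ty":0.07,"tz":0.3,"wx":0,"wy":0,"wz":0},{"tx":-0.68,"ty":0.07,"tz":0.46,"wx":0,"wy":-0.005,"wz":0},{"tx":-0.68,"ty":0.07,"tz":0.46,"wx":0,"wy":-0.005,"wz":0},{"tx":-0.68,"ty":0.07,"tz":0.46,"wx":0,"wy":-0.005,"wz":0},{"tx":-0.68,"ty":0.07,"tz":0.46,"wx":0,"wy":-0.005,"wz":0}]'
python3 - <<'E'
from h import *
im=snap('wrist','w34.png');cv2.imwrite('pics/w34a.png',cv2.resize(im[100:240,220:420],None,fx=4,fy=4))
E
```

```text
t: 39.05
tcp_pos: [0.5625, -0.1646, 0.2099]
eef_rot: [-1.248, 1.149, -1.142]
contact_force: [-0.7, -0.3, 0.7]
grip_width: 0.711
```

View pics/w34a.png

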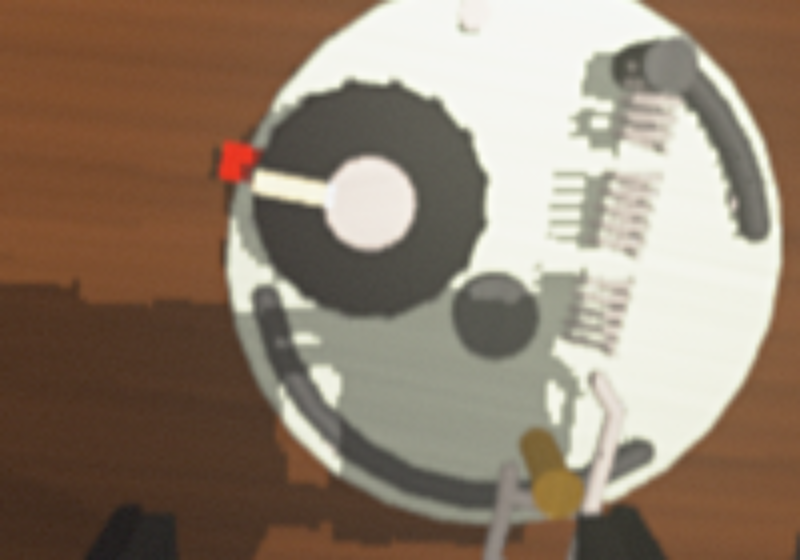

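Run:
```python
from h import *
f=lambda x,y,z:p2w('wrist',(220+x/4,100+y/4),z)
p=np.load('p2.npy');red=np.degrees(p[2])+90
a,b,c=f(254,182.5,.074),f(328,193.5,.074),f(371,203,.076)
for q,w in((b,a),(c,a)):
    d=w-q;print(np.degrees(np.arctan2(d[1],d[0]))-red)
for z in(.03,.04,.05,.06):
    d=f(238,162,z)-c;print(z,np.degrees(np.arctan2(d[1],d[0]))-red,np.linalg.norm(d[:2]))
# plate yaw check from post/pivot now
pv=f(671,63,.052);po=f(558,493,.052);d=pv-po;print('yaw',np.degrees(np.arctan2(d[1],d[0])),np.degrees(p[2]),np.linalg.norm(d[:2]))
```

```text
3.436913967247449
2.4476834980818296
0.03 2.908430417922773 0.03238302592743675
0.04 1.3649400942626357 0.03128770098595557
0.05 -0.2892364254638977 0.03021671797655267
0.06 -2.063373144428226 0.029172757927232593
yaw -6.564229905675262 -6.899325139414543 0.09993830131508337
```

Run:
```python
from h import *
c=np.array([.6126,-.1577])
go([c[0],c[1],.16],down(np.radians(45-90)))
```

```text
t -0.026 0.500 0.506 w [ 0.0005 -0.4455 -0.0023] rows turn 3.7 rows lin 1.1
```

```bash
python3 -m creep '[{"tx":-0.02,"ty":0,"tz":0.3,"wx":0,"wy":-0.1,"wz":0},{"tx":-0.026,"ty":0.2,"tz":0.5,"wx":0,"wy":-0.21,"wz":0},{"tx":-0.026,"ty":0.4,"tz":0.506,"wx":0,"wy":-0.32,"wz":-0.001},{"tx":-0.026,"ty":0.5,"tz":0.506,"wx":0,"wy":-0.42,"wz":-0.002},{"tx":-0.026,"ty":0.5,"tz":0.506,"wx":0,"wy":-0.445,"wz":-0.002},{"tx":-0.026,"ty":0.5,"tz":0.506,"wx":0,"wy":-0.445,"wz":-0.002}]' 62
python3 - <<'E'
from h import *
go([.6126,-.1577,.119],down(np.radians(45-90)))
E
```

```text
t: 39.85
tcp_pos: [0.6123, -0.1587, 0.1598]
eef_rot: [-1.482, 0.617, -0.615]
contact_force: [0.1, -0.0, 0.6]
grip_width: 0.713
t -0.005 0.408 0.009 w [ 0.0004 -0.0019 -0.0006] rows turn 0.0 rows lin 0.7
```

```bash
python3 -m creep '[{"tx":-0.005,"ty":0.2,"tz":0.009,"wx":0,"wy":-0.002,"wz":0},{"tx":-0.005,"ty":0.4,"tz":0.009,"wx":0,"wy":-0.002,"wz":0},{"tx":-0.005,"ty":0.4,"tz":0.009,"wx":0,"wy":-0.002,"wz":0}]' 62
python3 -m creep '[{"tx":0,"ty":0,"tz":0,"wx":0,"wy":0,"wz":0},{"tx":0,"ty":0,"tz":0,"wx":0,"wy":0,"wz":0},{"tx":0,"ty":0,"tz":0,"wx":0,"wy":0,"wz":0}]' 30
python3 -m creep '[{"tx":0,"ty":0,"tz":0,"wx":0,"wy":0.015,"wz":0},{"tx":0,"ty":0,"tz":0,"wx":0,"wy":0.026,"wz":0},{"tx":0,"ty":0,"tz":0,"wx":0,"wy":0.026,"wz":0}]'
python3 -m creep '[{"tx":0,"ty":0,"tz":0,"wx":0,"wy":0,"wz":0},{"tx":0,"ty":0,"tz":0,"wx":0,"wy":0,"wz":0},{"tx":0,"ty":0,"tz":0,"wx":0,"wy":0,"wz":0}]' 64
python3 -m creep '[{"tx":0,"ty":-0.2,"tz":0,"wx":0,"wy":0,"wz":0},{"tx":0,"ty":-0.5,"tz":0,"wx":0,"wy":0,"wz":0},{"tx":0,"ty":-0.9,"tz":-0.4,"wx":0,"wy":0,"wz":0},{"tx":0,"ty":-0.9,"tz":-0.5,"wx":0,"wy":0,"wz":0},{"tx":0,"ty":-0.9,"tz":-0.5,"wx":0,"wy":0,"wz":0}]'
python3 - <<'E'
from h import *
im=snap('wrist','w35.png');cv2.imwrite('pics/w35a.png',cv2.resize(im[100:240,220:420],None,fx=4,fy=4))
E
```

```text
t: 40.22
tcp_pos: [0.6112, -0.1575, 0.1179]
eef_rot: [-1.482, 0.619, -0.61]
contact_force: [-0.5, -0.4, -0.3]
grip_width: 0.715
t: 40.6
tcp_pos: [0.6125, -0.1587, 0.1185]
eef_rot: [-1.483, 0.615, -0.614]
contact_force: [3.5, -4.0, -2.7]
grip_width: 0.542
t: 40.98
tcp_pos: [0.6125, -0.1587, 0.1185]
eef_rot: [-1.474, 0.647, -0.646]
contact_force: [2.1, -2.2, -3.3]
grip_width: 0.547
t: 41.35
tcp_pos: [0.6123, -0.1583, 0.1187]
eef_rot: [-1.473, 0.648, -0.645]
contact_force: [0.7, 0.4, -0.6]
grip_width: 0.721
t: 41.98
tcp_pos: [0.575, -0.1923, 0.2086]
eef_rot: [-1.473, 0.649, -0.645]
contact_force: [0.6, 0.1, -0.3]
grip_width: 0.735
```

View pics/w35a.png

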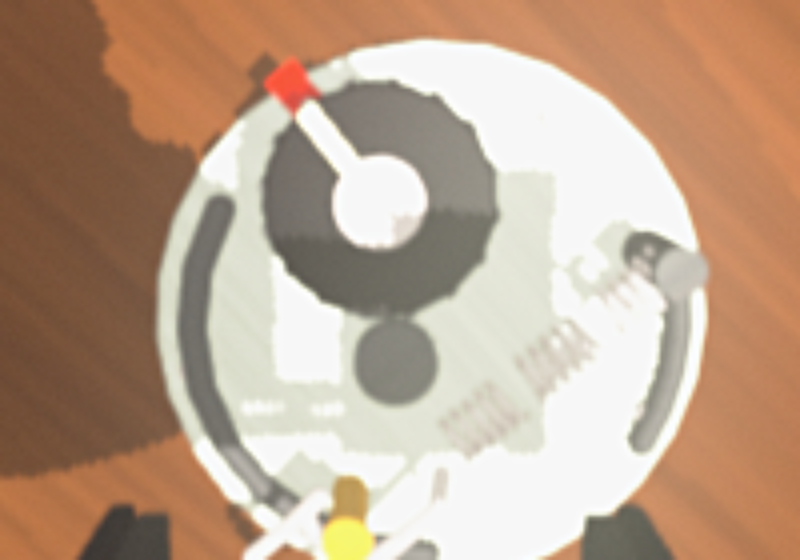

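Run:
```python
from h import *
im=snap('top','t2.png');cv2.imwrite('pics/t2a.png',cv2.resize(im[140:320,140:400],None,fx=3,fy=3))
```

```text
(no output)
```

View pics/t2a.png

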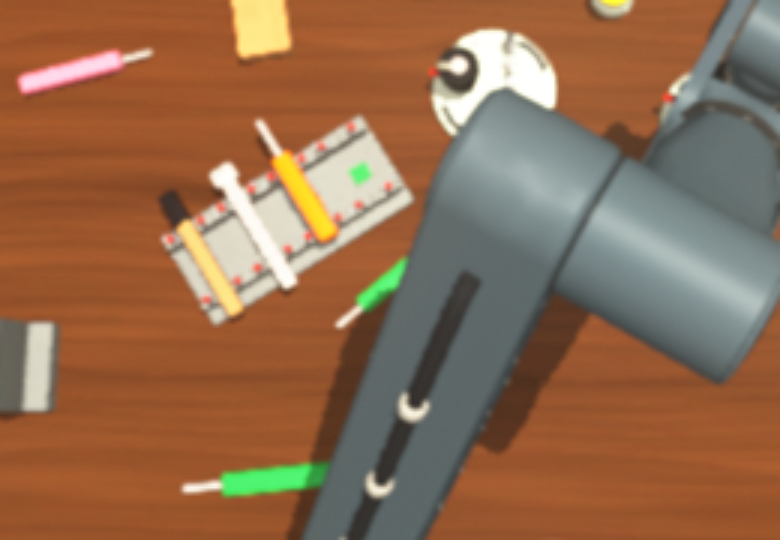

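Run:
```python
from h import *
go([.40,.175,.23],down(np.radians(131-90)))
```

```text
t -3.886 -0.213 1.189 w [-8.000e-04 -9.822e-01 -2.600e-03] rows turn 8.3 rows lin 6.5
```

```bash
python3 -m creep '[{"tx":-0.5,"ty":-0.1,"tz":0.1,"wx":0,"wy":0,"wz":0},{"tx":-1,"ty":-0.2,"tz":0.3,"wx":0,"wy":0,"wz":0}]' 60
python3 -m creep '[{"tx":-0.5,"ty":0,"tz":0.1,"wx":0,"wy":0,"wz":0},{"tx":-1,"ty":0,"tz":0.3,"wx":0,"wy":0,"wz":0}]'
python3 -m creep '[{"tx":-0.5,"ty":0,"tz":0.1,"wx":0,"wy":-0.1,"wz":0},{"tx":-1,"ty":0,"tz":0.3,"wx":0,"wy":-0.21,"wz":0},{"tx":-1,"ty":0,"tz":0.3,"wx":0,"wy":-0.32,"wz":0}]'
python3 - <<'E'
from h import *
go([.40,.175,.23],down(np.radians(131-90)))
E
```

```text
t: 42.32
tcp_pos: [0.529, -0.0963, 0.2263]
eef_rot: [-1.472, 0.653, -0.642]
contact_force: [0.2, 1.1, -0.5]
grip_width: 0.696
t: 42.58
tcp_pos: [0.4822, -0.0003, 0.2259]
eef_rot: [-1.472, 0.655, -0.64]
contact_force: [1.1, 0.2, 0.3]
grip_width: 0.691
t: 42.95
tcp_pos: [0.4337, 0.0975, 0.2255]
eef_rot: [-1.554, 0.258, -0.235]
contact_force: [1.4, 0.1, -0.2]
grip_width: 0.692
t -0.561 -0.036 0.633 w [-0.0051 -0.6555 -0.0083] rows turn 5.5 rows lin 1.4
```

```bash
python3 -m creep '[{"tx":-0.2,"ty":0,"tz":0.2,"wx":0,"wy":-0.1,"wz":0},{"tx":-0.4,"ty":0,"tz":0.5,"wx":0,"wy":-0.22,"wz":0},{"tx":-0.56,"ty":0,"tz":0.63,"wx":0,"wy":-0.33,"wz":0},{"tx":-0.56,"ty":0,"tz":0.63,"wx":0,"wy":-0.44,"wz":0},{"tx":-0.56,"ty":0,"tz":0.63,"wx":-0.005,"wy":-0.55,"wz":-0.008},{"tx":-0.56,"ty":0,"tz":0.63,"wx":-0.005,"wy":-0.65,"wz":-0.008},{"tx":-0.56,"ty":0,"tz":0.63,"wx":-0.005,"wy":-0.655,"wz":-0.008},{"tx":-0.56,"ty":0,"tz":0.63,"wx":-0.005,"wy":-0.655,"wz":-0.008}]'
python3 - <<'E'
from h import *
snap('wrist','w36.png');im=snap('top','t3.png');cv2.imwrite('pics/t3a.png',cv2.resize(im[150:320,150:350],None,fx=3.5,fy=3.5))
E
```

```text
t: 43.95
tcp_pos: [0.3998, 0.175, 0.2259]
eef_rot: [-1.497, -0.557, 0.559]
contact_force: [0.8, -0.6, 0.1]
grip_width: 0.691
```

View pics/w36.png

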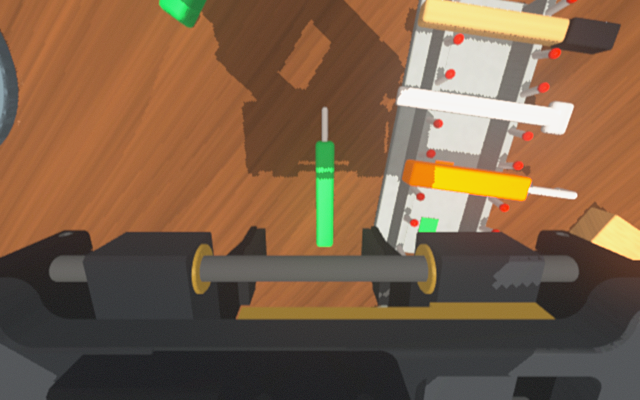

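View pics/t3a.png

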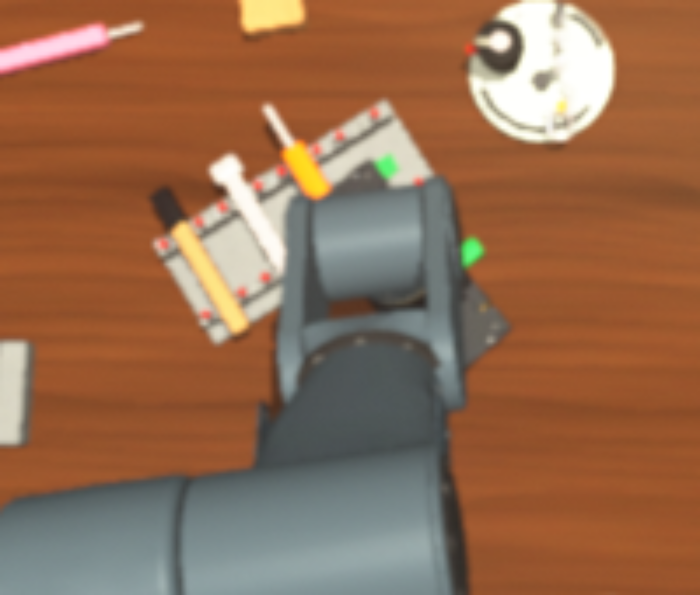

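Run:
```python
from h import *
a=p2w('wrist',(325,246),.020);b=p2w('wrist',(325,143),.022);c=p2w('wrist',(324.5,108),.011)
d=b-a;th=np.degrees(np.arctan2(d[1],d[0]));g=(a+b)/2
print(a,b,c,np.linalg.norm(d[:2]),th,g); print(np.linalg.norm(c[:2]-g[:2]))
go([g[0],g[1],.13],down(np.radians(th-90)))
```

```text
[0.45245603 0.13424446 0.02      ] [0.37449142 0.22223439 0.022     ] [0.35110548 0.24851718 0.011     ] 0.11756150771439913 131.54296576932722 [0.41347372 0.17823943 0.021     ]
0.09396148378856686
t 0.125 0.961 -0.064 w [-0.0004 -0.0072 -0.0005] rows turn 0.1 rows lin 1.6
```

```bash
python3 -m creep '[{"tx":0.12,"ty":0.2,"tz":-0.064,"wx":0,"wy":-0.007,"wz":0},{"tx":0.125,"ty":0.6,"tz":-0.064,"wx":0,"wy":-0.007,"wz":0},{"tx":0.125,"ty":0.9,"tz":-0.064,"wx":0,"wy":-0.007,"wz":0},{"tx":0.125,"ty":0.9,"tz":-0.064,"wx":0,"wy":-0.007,"wz":0}]' 50
python3 - <<'E'
from h import *
im=snap('wrist','w37.png')
go([.4135,.1782,.083],down(np.radians(131.5-90)))
E
```

```text
t: 44.55
tcp_pos: [0.4123, 0.178, 0.1345]
eef_rot: [-1.494, -0.561, 0.571]
contact_force: [-0.5, 0.5, 0.4]
grip_width: 0.579
t 0.005 0.526 -0.003 w [-0.0013 -0.0003 -0.0018] rows turn 0.0 rows lin 0.8
```

View pics/w37.png

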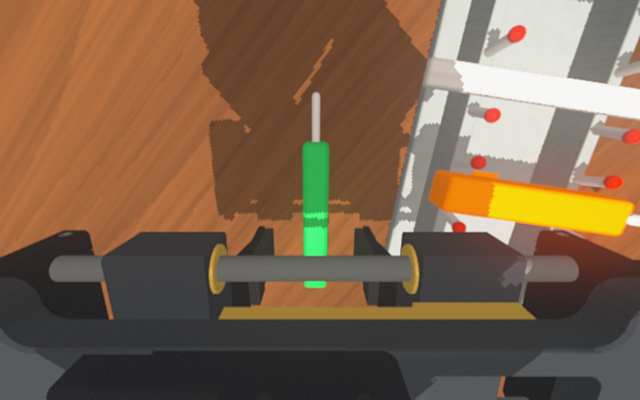

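```bash
python3 -m creep '[{"tx":0.005,"ty":0.25,"tz":0,"wx":-0.001,"wy":0,"wz":-0.002},{"tx":0.005,"ty":0.45,"tz":0,"wx":-0.001,"wy":0,"wz":-0.002},{"tx":0.005,"ty":0.52,"tz":0,"wx":-0.001,"wy":0,"wz":-0.002},{"tx":0.005,"ty":0.52,"tz":0,"wx":-0.001,"wy":0,"wz":-0.002}]'
python3 -m creep '[{"tx":0,"ty":0,"tz":0,"wx":0,"wy":0,"wz":0},{"tx":0,"ty":0,"tz":0,"wx":0,"wy":0,"wz":0},{"tx":0,"ty":0,"tz":0,"wx":0,"wy":0,"wz":0},{"tx":0,"ty":0,"tz":0,"wx":0,"wy":0,"wz":0},{"tx":0,"ty":0,"tz":0,"wx":0,"wy":0,"wz":0},{"tx":0,"ty":0,"tz":0,"wx":0,"wy":0,"wz":0}]' 0
```

```text
t: 45.1
tcp_pos: [0.4138, 0.1785, 0.0843]
eef_rot: [-1.495, -0.567, 0.565]
contact_force: [0.1, 0.3, 0.7]
grip_width: 0.575
t: 45.85
tcp_pos: [0.4137, 0.1785, 0.0844]
eef_rot: [-1.495, -0.567, 0.565]
contact_force: [-0.3, -0.5, 4.3]
grip_width: 0.226
```

```bash
python3 -m creep '[{"tx":0,"ty":-0.3,"tz":0,"wx":0,"wy":0,"wz":0},{"tx":0,"ty":-0.7,"tz":0,"wx":0,"wy":0,"wz":0},{"tx":0,"ty":-1,"tz":0,"wx":0,"wy":0,"wz":0},{"tx":0,"ty":-1,"tz":0,"wx":0,"wy":0,"wz":0}]'
python3 - <<'E'
from h import *
im=snap('wrist','w38.png')
im=cv2.resize(im[60:320,240:400],None,fx=2.3,fy=2.3);cv2.imwrite('pics/w38a.png',im)
E
python3 pl.py -.099 .13 .0844 0
```

```text
t: 46.35
tcp_pos: [0.4146, 0.1787, 0.186]
eef_rot: [-1.496, -0.571, 0.561]
contact_force: [0.2, -0.6, -1.4]
grip_width: 0.223
t 1.193 -0.292 -0.394 w [-1.0000e-03  1.0903e+00  2.0000e-03] rows turn 9.2 rows lin 2.1
```

View pics/w38a.png

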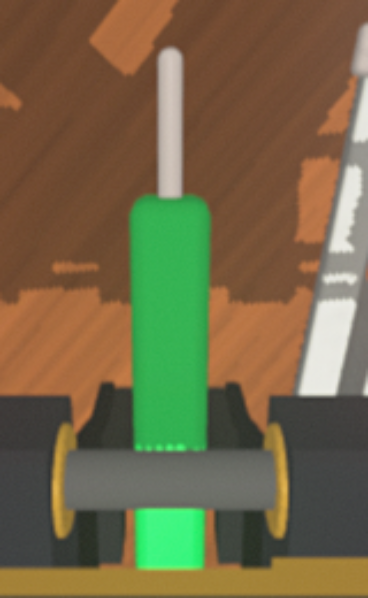

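Run:
```python
from h import *
print(p2tool((314,146),.0624),p2tool((314,80.4),.072))
```

```text
[0.00027479 0.0624     0.06096639] [0.00028195 0.072      0.09542615]
```

```bash
python3 -m creep '[{"tx":0.2,"ty":-0.3,"tz":-0.1,"wx":0,"wy":0.1,"wz":0},{"tx":0.5,"ty":-0.4,"tz":-0.2,"wx":0,"wy":0.21,"wz":0},{"tx":0.8,"ty":-0.4,"tz":-0.3,"wx":0,"wy":0.32,"wz":0},{"tx":1,"ty":-0.4,"tz":-0.4,"wx":0,"wy":0.43,"wz":0},{"tx":1,"ty":-0.4,"tz":-0.4,"wx":0,"wy":0.54,"wz":0},{"tx":1,"ty":-0.4,"tz":-0.4,"wx":0,"wy":0.65,"wz":0},{"tx":1,"ty":-0.4,"tz":-0.4,"wx":0,"wy":0.76,"wz":0},{"tx":1,"ty":-0.4,"tz":-0.4,"wx":0,"wy":0.86,"wz":0},{"tx":1,"ty":-0.4,"tz":-0.4,"wx":0,"wy":0.97,"wz":0}]'
python3 pl.py -.099 .15 .0844 .0007
```

```text
t: 47.52
tcp_pos: [0.5142, 0.2144, 0.2226]
eef_rot: [-1.478, 0.631, -0.629]
contact_force: [-0.3, -0.1, -0.7]
grip_width: 0.226
t 0.005 -0.119 0.196 w [ 0.0007  0.1166 -0.0006] rows turn 1.0 rows lin 0.4
```

```bash
python3 -m creep '[{"tx":0.005,"ty":-0.2,"tz":-0.1,"wx":0,"wy":0.06,"wz":0},{"tx":0.005,"ty":-0.4,"tz":-0.2,"wx":0,"wy":0.117,"wz":0},{"tx":0.005,"ty":-0.4,"tz":-0.2,"wx":0,"wy":0.117,"wz":0},{"tx":0.005,"ty":-0.4,"tz":-0.2,"wx":0,"wy":0.117,"wz":0}]'
python3 - <<'E'
from h import *
im=snap('wrist','w39.png')
E
cp rack.npy rack_old.npy; python3 rack.py pics/w39.png
```

```text
t: 48.02
tcp_pos: [0.4997, 0.2002, 0.2609]
eef_rot: [-1.432, 0.773, -0.768]
contact_force: [-1.1, -0.2, -1.9]
grip_width: 0.222
16 15 rack [0.4741 0.3115] 33.25 rms mm 2.447246838658744
[[436.0, 106.0], [84.0, 114.0], [124.0, 114.0], [151.0, 114.0], [192.0, 114.0], [219.0, 114.0], [260.0, 114.0], [286.0, 114.0], [327.0, 114.0], [100.0, 193.0], [138.0, 193.0], [163.0, 193.0], [201.0, 193.0], [226.0, 193.0], [264.0, 193.0], [288.0, 193.0]] [107.7   2.2   2.6   1.9   2.8   2.1   2.7   2.6   2.4   2.2   3.    2.
   2.9   2.1   2.8   2.1]
home [0.4922 0.2839] patch px [253.3 149.4]
home2 [0.5284 0.2287] patch px [308.  149.5]
```

View pics/w39.png

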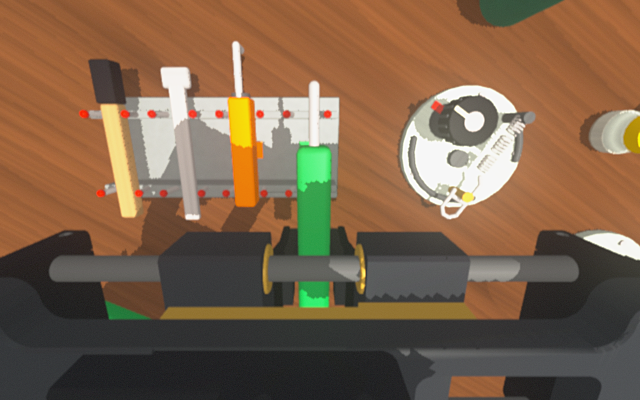

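```bash
python3 pl.py -.099 .09 .0844 .0007
```

```text
t -0.078 0.864 0.391 w [ 0.0023  0.0013 -0.0013] rows turn 0.0 rows lin 1.5
```

```bash
python3 -m creep '[{"tx":-0.05,"ty":0.1,"tz":0.25,"wx":0.002,"wy":0.001,"wz":-0.001},{"tx":-0.078,"ty":0.4,"tz":0.39,"wx":0.002,"wy":0.001,"wz":-0.001},{"tx":-0.078,"ty":0.8,"tz":0.39,"wx":0.002,"wy":0.001,"wz":-0.001},{"tx":-0.078,"ty":0.86,"tz":0.39,"wx":0.002,"wy":0.001,"wz":-0.001},{"tx":-0.078,"ty":0.86,"tz":0.39,"wx":0.002,"wy":0.001,"wz":-0.001}]'
python3 - <<'E'
from h import *
im=snap('wrist','w40.png')
E
python3 pl.py -.099 .046 .0844 .0007
```

```text
t: 48.7
tcp_pos: [0.5276, 0.2282, 0.1743]
eef_rot: [-1.431, 0.773, -0.77]
contact_force: [-0.3, 0.7, -1.0]
grip_width: 0.226
t -0.002 0.449 -0.004 w [-0.0003  0.0004 -0.0001] rows turn 0.0 rows lin 0.7
```

View pics/w40.png

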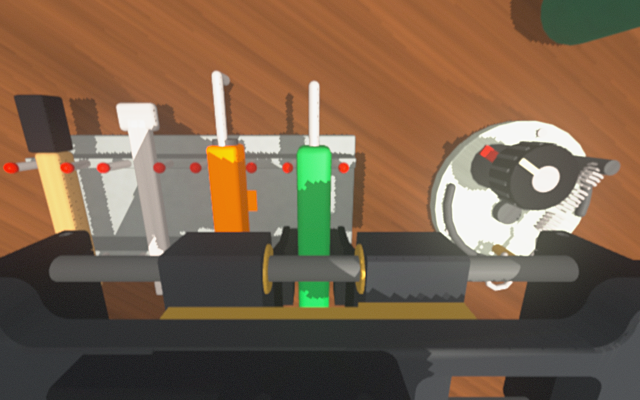

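```bash
python3 -m creep '[{"tx":0.003,"ty":0.15,"tz":-0.003,"wx":0,"wy":0,"wz":0},{"tx":0.003,"ty":0.28,"tz":-0.003,"wx":0,"wy":0,"wz":0},{"tx":0.003,"ty":0.39,"tz":-0.003,"wx":0,"wy":0,"wz":0},{"tx":0.003,"ty":0.45,"tz":-0.003,"wx":0,"wy":0,"wz":0},{"tx":0.003,"ty":0.455,"tz":-0.003,"wx":0,"wy":0,"wz":0}]'
python3 pl.py -.099 .045 .0844 .0007
```

```text
t: 49.38
tcp_pos: [0.5281, 0.2279, 0.1296]
eef_rot: [-1.429, 0.771, -0.771]
contact_force: [0.5, -0.8, -1.6]
grip_width: 0.222
t -0.005 0.002 -0.001 w [-0.0002  0.0004 -0.0001] rows turn 0.0 rows lin 0.0
```

```bash
python3 -m creep '[{"tx":0,"ty":0,"tz":0,"wx":0,"wy":0,"wz":0},{"tx":0,"ty":0,"tz":0,"wx":0,"wy":0,"wz":0},{"tx":0,"ty":0,"tz":0,"wx":0,"wy":0,"wz":0}]' 44
python3 -m creep '[{"tx":0,"ty":-0.2,"tz":0,"wx":0,"wy":0,"wz":0},{"tx":0,"ty":-0.6,"tz":0,"wx":0,"wy":0,"wz":0},{"tx":-0.1,"ty":-1,"tz":-0.1,"wx":0,"wy":0,"wz":0},{"tx":-0.3,"ty":-1,"tz":-0.4,"wx":0,"wy":0,"wz":0},{"tx":-0.3,"ty":-1,"tz":-0.4,"wx":0,"wy":0,"wz":0}]'
python3 - <<'E'
from h import *
im=snap('wrist','w41.png')
E
```

```text
t: 49.75
tcp_pos: [0.5283, 0.228, 0.1297]
eef_rot: [-1.429, 0.771, -0.772]
contact_force: [0.4, 0.1, 0.3]
grip_width: 0.458
t: 50.38
tcp_pos: [0.4754, 0.231, 0.2302]
eef_rot: [-1.431, 0.772, -0.769]
contact_force: [0.7, 0.5, -0.1]
grip_width: 0.505
```

View pics/w41.png

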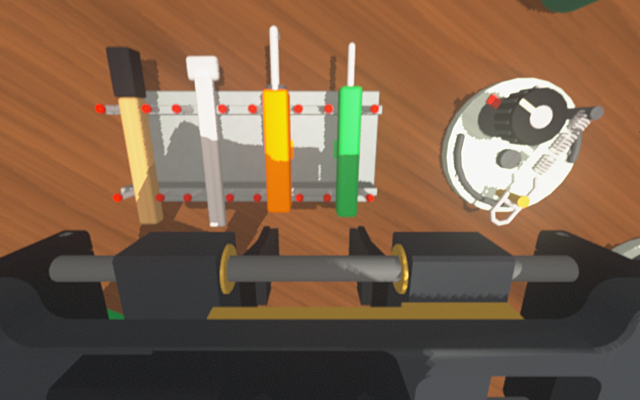

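Run:
```python
from h import *
im=cv2.imread('pics/w41.png');hsv=cv2.cvtColor(im,cv2.COLOR_BGR2HSV);hsv[225:]=0
p=np.load('rack.npy');c,s=np.cos(p[2]),np.sin(p[2]);Ri=np.array([[c,s],[-s,c]])
for n,lo,hi,z in(('puller',(8,200,120),(28,255,255),.071),('driver',(50,120,60),(80,255,255),.067)):
    m=cv2.inRange(hsv,lo,hi);m[:, :260]=0;m[:,400:]=0;k,l,st,ce=cv2.connectedComponentsWithStats(m);i=1+st[1:,4].argmax()
    y,x=np.nonzero(l==i);L=[]
    for r in range(y.min()+6,y.max()-12,4):
        q=p2w('wrist',(x[y==r].mean(),r),z)[:2];L.append(Ri@(q-p[:2]))
    L=np.array(L);f=np.polyfit(L[:,0],L[:,1],1)
    e=[(Ri@(p2w('wrist',(x.mean(),r),z)[:2]-p[:2]))[0].round(4) for r in(y.min(),y.max())]
    print(n,'y',L[:,1].mean().round(4),'angle',np.degrees(np.arctan(f[0])).round(2),'x ends',e)
im=snap('top','t4.png');cv2.imwrite('pics/t4a.png',cv2.resize(im[80:320,140:500],None,fx=2.2,fy=2.2))
```

```text
puller y -0.036 angle 0.17 x ends [np.float64(0.0581), np.float64(-0.0506)]
driver y -0.0991 angle -0.12 x ends [np.float64(0.061), np.float64(-0.0559)]
```

View pics/t4a.png

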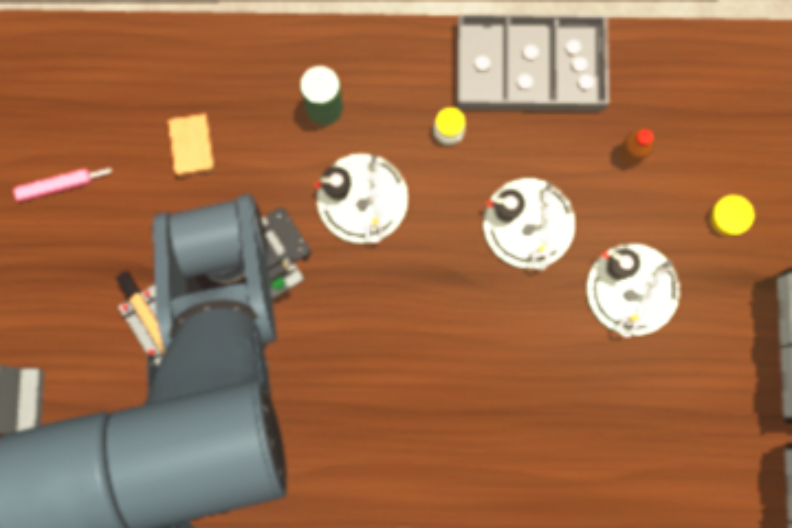

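Run:
```python
import cv2
im=cv2.imread('pics/w41.png');cv2.imwrite('pics/w41a.png',cv2.resize(im[75:225,220:400],None,fx=4,fy=4,interpolation=cv2.INTER_CUBIC))
```

```text
(no output)
```

View pics/w41a.png

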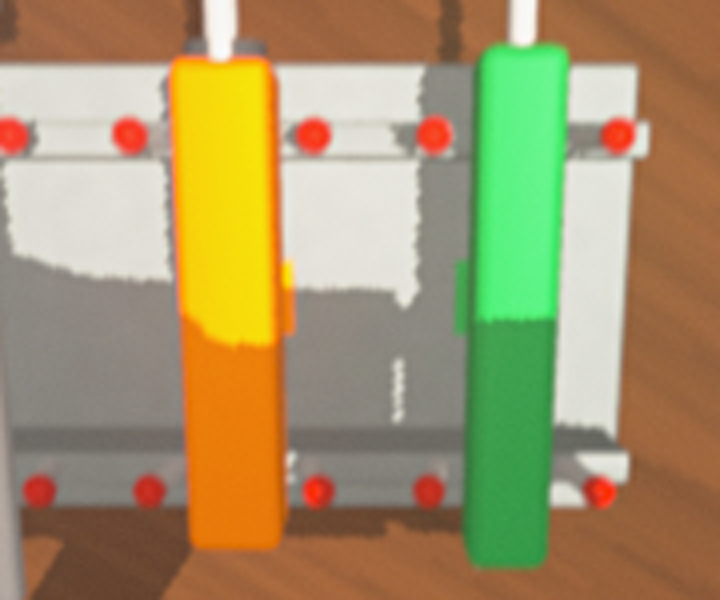

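Run:
```python
from h import *
print(arm.state()['t'],arm.state()['contact_force']);print(arm.hand_in())
```

```text
50.475 [1.250943   0.06792825 0.00987855]
the job is handed in; nothing more can be done
None
```

All three return springs are hooked on their brass posts, all three collars are turned to the red mark, and both tools hang on the rack. I handed the job in at about 50 s of the 210 s allowed.

- **Springs:** I stretched each spring with the puller's prong in its pull eye. The pictures taken after each collar was turned show the post inside the hook on every plate, and the fingers never came near a hook.
- **Collars:** after the first turn the white lines stood about -1.0°, +2.3° and +0.8° from the red marks on plates 1, 2 and 3, with a measuring error of 1–2°. I turned collar 2 on by about 2.3°; the next picture shows it lined up, but I did not measure it again.
- **Order:** I hung the puller once all the springs were on and before turning the collars, so that the gripper was free.
- **Rack:** the puller and the driver (the smaller green one) sit between both pairs of hooks. The last picture puts them about 1 mm from the middle and within 0.2° of square. My separate fit to the rack read the puller as 3 mm off, but comparing it directly with the hook tips gave less than 1 mm, and I trust that reading.
- **Driver position:** it lay about 25 mm from where the first top picture had put it. It may have been knocked, so I measured it again just before gripping.
- **Bystanders:** the plates, the jars, cans, box and tape, and the neighbouring tools show no sign of having moved in the pictures.

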